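Record the porcelain in the scan tunnel and put it away in the specimen case

ROBOT

A 6-joint arm with a two-finger parallel gripper is mounted at the origin on the work surface. World frame = base frame: x ahead of the robot, y to its left, z up, the work surface at z = 0. Lengths are in m, angles in rad, forces in N, time in s.
With the tool pointing down it reaches from about 0.375 to 0.9 m from the base axis. Payload 3.1 kg.
Tool frame: the origin (TCP) lies at the very end of the fingers, on their centre line; the grasp point (between the pads) lies 19 mm behind it; z points along the fingers, y is the line along which they close (so a half turn about z gives the same grasp; the last joint's range is limited). The gripper opens to 85 mm and grips with 20 to 120 N. Pads are 22 mm wide; open, the fingers measure 114 mm over their backs; the gripper's body (76 mm by 85 mm) begins 54 mm behind the grasp point. The pads swing forward as they close: fully open they stand 13 mm farther back than shut.
Start: joints at [0.939, 0.527, 1.433, -0, 1.181, -0.178], TCP at [0.274, 0.562, 0.231] pointing down, gripper open.
Joint ranges: [-3.08, 3.08], [-0.75, 2.2], [0.22, 2.44], [-1.43, 4.57], [0, 2.65], [-2.85, 2.85]. Speed limits (rad/s): [2.79, 2.79, 3.14, 3.14, 3.14, 3.14].

INTERFACE

Orientations are given as a unit quaternion [x, y, z, w].
In Python, from station import telemetry, snapshot, ticket gives the robot as it stands.
- The arm moves only by the tool move_arm, never from a script. Its argument "commands" is text: rows parted by semicolons, each of 7 numbers parted by spaces: the shift along the tool's x, y, z in mm, then the turn, a rotation vector about the tool's x, y, z in degrees, then the opening, from -1 (shut) to 1 (fully open). A call has exactly 5 rows; each row is the pose to reach, as a shift and turn from the pose commanded when the call began, along the tool's axes at that moment; what a row does not reach only later rows make up. A row lasts 1/8 s, in which the tool goes at most 62.5 mm and 10.7 degrees, less where a joint would pass 70% of its speed; a pose out of reach is approached as far as the arm can. A call with a gripper value outside its range is refused whole. The fingers move at their own pace and stop on an object; "grip_force" is the grip in N (left out, the last holds). Time passes only in rows, so rows that repeat a pose let the fingers close, or fill a call up. It gives the time, the measured TCP pose, the force, the opening and the grip force at its end, in the units of the state.
- telemetry.sense(): the state, without advancing time (a new reading comes with each control period).
- snapshot(name): name is "scene" or "top"; returns a dict with "image" (384x512x3 uint8, red, green, blue), "fx", "fy", "cx", "cy" (pixels), "pose" (4x4, takes a point from camera to world coordinates). Camera axes: x right, y down, z forward; pixel columns grow to the right and rows downward; lengths in m; the calibration is good to about 2 mm. A picture is of the moment at which its call begins. There is no depth.
- ticket.sign_off(): hands the job in; it is judged then, once.
The state is a dict: "t": time; "q": joint angles; "qd": joint speeds; "tau": joint torques, N m; "tcp_pos": TCP position; "tool_rot": TCP orientation; "force": force on the tool from outside, world axes, zero at the start; "ft_torque": the same for the moment, N m; "finger_gap": opening from 0.0 (shut) to 1.0 (fully open); "gripper_force": force on a finger pad.
Only numpy, scipy, OpenCV 4.12 (cv2) and the standard library are available. Lean on these libraries where they do the work, as an engineer would, in place of code of your own. Each camera call takes 0.05 s, during which the arm holds its last target. There are 200 camera calls.

TASK

Record the standing pieces (coffee cans, round box, tea jar, whichever are there) with the scan station: draw the tray out, stand them all upright on it, push it fully home into the tunnel, then squeeze the trigger of the pistol grip fully, hold it about half a second and let it go. Then bring the tray out, stand each piece upright in an empty well of the mahogany case, one to a well, and push the empty tray fully home again. The pieces are porcelain, so set them down without dropping them, and leave everything else where it lies.

Things in the scene. Friction and masses are not known exactly. Their poses are not given: they have to be found in the camera images.
- can_a: Porcelain coffee can (straight cup), white, thin gold rims, 58 mm across, 62 mm tall, wall 4 mm, about 160 g; loop handle along its own +y, out to 45 mm from the axis, 21 to 52 mm above its foot. Origin: centre of underside, z up. A piece to record; two or three of the four pieces are there, the rest absent. They start upright on the table at the robot's right, in any of four spots.
- can_b: A second coffee can, the same in every way as can_a. A piece to record; may be absent.
- round_box: Blue jasperware lidded round box in one solid piece, 60 mm across, straight-sided to 46 mm, 54 mm tall with its shallow top, about 200 g, weighted foot. Origin: centre of its underside, z up. A piece to record; may be absent.
- tea_jar: Green-glazed lidded tea jar in one solid piece, 54 mm across, straight-sided to 54 mm, then a domed lid with a small knob, top at 70 mm, about 200 g, weighted foot. Origin: centre of its underside, z up. A piece to record; may be absent.
- tray (a joint): Travel of the scan station's square sliding tray, m: 0 drawn fully out (towards the robot), 0.200 fully home inside the tunnel; hard stops at both ends, light friction (about 2 N), stays where left. It starts somewhere between, partly in the tunnel. It moves along its own +x to go in.
- tray_in (a point): Centre of the tray's floor (18 mm above the table); axes: x the way the tray slides in, z up. The tray is 200 mm square outside, 192 mm inside, with a lip 10 mm above its floor all round. It moves with the tray.
- tray_post (a point): Top centre of the tray's wooden handle post, 80 mm above the table: upright, 20 mm (x) by 22 mm (y), 68 mm tall, 140 mm in front (-x) of the tray's centre, joined to the tray by a low bar. It moves with the tray; axes as tray_in.
- tunnel_mouth (a point): On the table, mid-mouth of the fixed white scan tunnel; x points in, along the tray's path. Tunnel 200 mm long, opening 224 mm wide, clear to 114 mm above the table; roof 252 mm wide, flat at 134 mm, a black camera housing on it to 168 mm from 75 mm in. Tray fully out: tray centre 115 mm before the mouth; fully home: post 55 mm before the mouth.
- grip_top (a point): Top centre of the fixed upright black pistol grip, 26 mm (x) by 32 mm (y), top 100 mm above the table. Axes: x from trigger to grip's back, z up. The steel trigger blade, 22 mm wide, stands on the -x side, its tip 99 mm above the table. 85 mm above the table, x of its outer face here is -34 mm at rest, -21 mm squeezed; the grip's back is at +13 mm. Squeeze by closing fingers across both along x.
- trigger (a joint): Angle of the trigger blade, rad: 0 released (leaning 0.22 rad away from the grip), 0.22 squeezed flat against the grip (hard stop). Hinged 25 mm above the table; a spring brings it back; at 85 mm above the table it takes about 3 N to start and 7.5 N to hold home.
- well0 (a point): Centre of the floor of one of the case's six wells (case x -92, y -46 mm), 6 mm above the table; axes as the case. Well 86 mm square inside, walls 14 mm above its floor and 6 mm thick, wells 92 mm apart. May already hold a flat piece.
- well1 (a point): Centre of the floor of one of the case's six wells (case x +0, y -46 mm), 6 mm above the table; axes as the case. Well 86 mm square inside, walls 14 mm above its floor and 6 mm thick, wells 92 mm apart. May already hold a flat piece.
- well2 (a point): Centre of the floor of one of the case's six wells (case x +92, y -46 mm), 6 mm above the table; axes as the case. Well 86 mm square inside, walls 14 mm above its floor and 6 mm thick, wells 92 mm apart. May already hold a flat piece.
- well3 (a point): Centre of the floor of one of the case's six wells (case x -92, y +46 mm), 6 mm above the table; axes as the case. Well 86 mm square inside, walls 14 mm above its floor and 6 mm thick, wells 92 mm apart. May already hold a flat piece.
- well4 (a point): Centre of the floor of one of the case's six wells (case x +0, y +46 mm), 6 mm above the table; axes as the case. Well 86 mm square inside, walls 14 mm above its floor and 6 mm thick, wells 92 mm apart. May already hold a flat piece.
- well5 (a point): Well floor centre (case x +92, y +46 mm), as well0. The case: mahogany, fixed, 282 mm (x) by 190 mm (y), rim 20 mm above the table, six square wells in two rows of three (well0-2 row y -46, well3-5 row y +46). Its lid stands propped open along its +y edge, leaning outwards, rising to 185 mm, its top edge 95 mm farther out.
- medallion: Flat blue jasperware medallion, round, 66 mm across, 8 mm thick, already lying in one of the case's wells, which is therefore taken; may be absent. To be left alone. Origin: centre of its underside.
- butter_pat: Flat green majolica butter pat, round, 76 mm across, 11 mm thick, already lying in one of the case's wells, which is therefore taken; may be absent. To be left alone. Origin: centre of its underside.
- tile: Flat square white tile, 62 mm, 9 mm thick, already lying in one of the case's wells, which is therefore taken; may be absent. To be left alone. Origin: centre of its underside.
- plaque: Flat terracotta plaque, 70 by 50 mm, 8 mm thick, already lying in one of the case's wells, which is therefore taken; may be absent. To be left alone. Origin: centre of its underside.
- hammer: Tapping hammer, steel head and beech handle, 220 mm long, lying along its x on the table at the right. To be left alone. Origin: underside.
- loupe: Black loupe, cylinder 36 mm across, 30 mm tall, standing on the table at the left, beyond the case. To be left alone.
- brush: Dusting brush, 170 mm long, lying along its x on the table near the robot. To be left alone.
- gauge_block: Steel block, 50 by 30 by 30 mm, at the right of the table. To be left alone.

How it is judged:
By the outcome, as a careful person would: the job done as asked, in the order asked, and still so for the second after the job is handed in, with the robot touching nothing.
Of can_a, can_b, round_box, tea_jar only 2 to 3 are there at a start; the rules pass over those that are not, and their reading is None.
Of medallion, butter_pat, tile, plaque only 2 to 3 are there at a start; the rules pass over those that are not, and their reading is None.
At some moment in a run one of can_a, can_b, round_box, tea_jar may be knocked a few centimetres aside while the robot is not near it.
It also fails if it takes over 210 s, if anything falls off the work surface, if the arm or the gripper's body presses on something with over 40 N, if the wrist force passes 120 N, or if a joint passes its speed limit or range.

## Working session

There is one attempt and no reset: what is moved stays moved. The work goes in short steps, Python scripts to look and compute and a tool call to move; the robot and the scene stay as the last step left them, time stands still between calls to the robot, and variables do not carry over. Pictures are saved under pics/ and viewed, at most 14 in all, crops included, and the job is handed in when it is done.

Besides the shell and the picture viewer there is one more tool, called after ">>>" as name(argument=value, ...) on one line, values as JSON. move_arm: Moves the arm, as the interface text tells. Its arguments: {"type":"object","properties":{"commands":{"type":"string"},"grip_force":{"type":"number"}},"required":["commands"]}

```bash
ls; mkdir -p pics
python3 - <<'E'
from station import telemetry, snapshot
import cv2,pickle,numpy as np
s=telemetry.sense();print({k:np.round(v,3).tolist() for k,v in s.items()})
d={}
for n in("scene","top"):
    c=snapshot(n);d[n]=c;cv2.imwrite(f"pics/{n}0.png",cv2.resize(c["image"][:,:,::-1],(768,576),interpolation=cv2.INTER_CUBIC))
    print(n,c["fx"],c["fy"],c["cx"],c["cy"],np.round(c["pose"],4).tolist())
pickle.dump(d,open("s0.pkl","wb"))
E
```

```text
pics
{'t': 0.0, 'q': [0.938, 0.528, 1.434, -0.0, 1.181, -0.179], 'qd': [-0.001, -0.001, -0.001, 0.001, -0.001, -0.001], 'tau': [-0.0, -44.235, -17.803, -0.0, 0.008, 0.0], 'tcp_pos': [0.274, 0.561, 0.23], 'tool_rot': [0.225, 0.974, -0.001, -0.0], 'force': [0.701, -0.113, 0.062], 'ft_torque': [-0.058, 0.03, -0.002], 'gripper_force': 0.0, 'finger_gap': 1.002}
scene 385.9289285765101 385.9289285765101 257.2354843004535 195.3413734469583 [[-0.6217, 0.5199, -0.5858, 1.3583], [0.7832, 0.407, -0.4701, 0.5764], [-0.006, -0.7511, -0.6602, 0.9725], [0.0, 0.0, 0.0, 1.0]]
top 416.6989693443692 416.6989693443692 250.3393177385842 193.8872546746231 [[-0.0014, -0.9994, 0.0357, 0.4989], [-0.9997, 0.0004, -0.0259, -0.0358], [0.0258, -0.0357, -0.999, 1.2674], [0.0, 0.0, 0.0, 1.0]]
```

View pics/scene0.png

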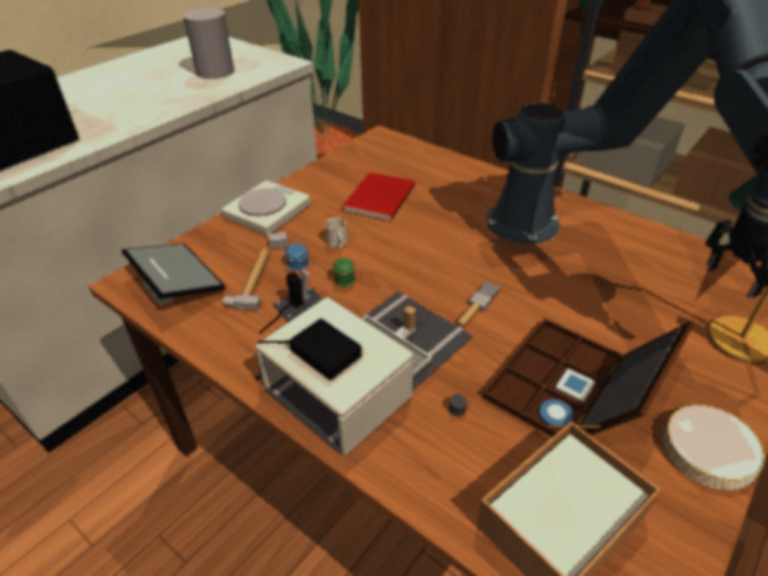

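View pics/top0.png

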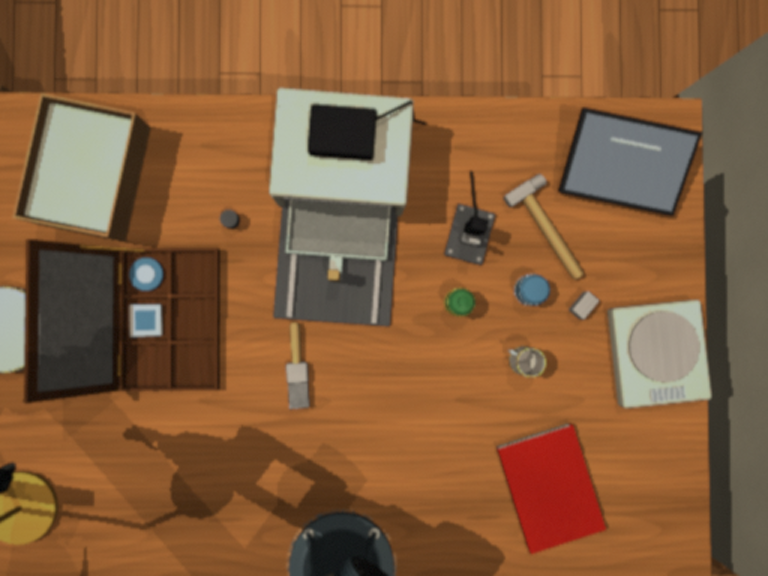

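The pieces are a can (top view 528,362), a blue round box (533,290) and a green tea jar (460,301). The medallion and the tile sit in the case's upper-left wells. The tray is half in, with its post at (335,268).

```bash
cat > h.py <<'E'
import numpy as np,cv2,pickle
from station import telemetry, snapshot
def ray(c,u,v):
    d=np.asarray(c["pose"])[:3,:3]@np.array([(u-c["cx"])/c["fx"],(v-c["cy"])/c["fy"],1.]);return np.asarray(c["pose"])[:3,3],d/np.linalg.norm(d)
def onz(c,u,v,z):
    o,d=ray(c,u,v);return o+d*(z-o[2])/d[2]
def proj(c,p):
    P=np.asarray(c["pose"]);q=P[:3,:3].T@(np.asarray(p)-P[:3,3]);return q[0]/q[2]*c["fx"]+c["cx"],q[1]/q[2]*c["fy"]+c["cy"]
def tri(a,pa,b,pb):
    o1,d1=ray(a,*pa);o2,d2=ray(b,*pb)
    t=np.linalg.lstsq(np.stack([d1,-d2],1),o2-o1,rcond=None)[0]
    p,q=o1+d1*t[0],o2+d2*t[1];return (p+q)/2,np.linalg.norm(p-q)
def blobs(c,lo,hi,amin=20,box=None):
    m=cv2.inRange(cv2.cvtColor(c["image"],cv2.COLOR_RGB2HSV),np.array(lo),np.array(hi))
    if box: k=np.zeros_like(m);k[box[1]:box[3],box[0]:box[2]]=1;m=m*k
    n,l,s,ce=cv2.connectedComponentsWithStats(m)
    return sorted([(int(s[i,4]),np.round(ce[i],2).tolist(),s[i,:4].tolist()) for i in range(1,n) if s[i,4]>=amin],reverse=True)
E
python3 - <<'E'
from h import *
d=pickle.load(open("s0.pkl","rb"));S,T=d["scene"],d["top"]
print("green",blobs(S,(45,90,30),(85,255,255),box=(150,120,330,260)),blobs(T,(45,90,30),(85,255,255)))
print("blue",blobs(S,(98,90,30),(125,255,255),box=(150,120,330,260)),blobs(T,(98,90,30),(125,255,255)))
print("roof T",blobs(T,(20,0,150),(90,70,255),300)); print("roof S",blobs(S,(20,0,150),(90,70,255),300))
def crop(c,x0,y0,w,h,k): return cv2.resize(c["image"][y0:y0+h,x0:x0+w,::-1],(w*k,h*k),interpolation=cv2.INTER_CUBIC)
a=np.hstack([crop(T,175,125,100,100,4),crop(S,160,130,100,100,4)])
b=np.hstack([crop(T,290,130,80,50,5),crop(T,290,180,80,80,5)[:250]])
cv2.imwrite("pics/m1.png",np.vstack([a[:350],b]))
E
```

```text
green [(74, [228.76, 176.73], [224, 173, 11, 8]), (57, [229.3, 185.58], [224, 182, 11, 8])] [(221, [306.97, 200.95], [299, 193, 17, 17])]
blue [(87, [197.26, 167.78], [192, 164, 12, 9]), (36, [198.03, 175.97], [193, 174, 11, 5])] [(249, [355.84, 192.7], [347, 185, 19, 17]), (173, [97.81, 182.62], [87, 173, 21, 20]), (120, [96.04, 213.04], [91, 208, 11, 11])]
roof T [(4582, [225.58, 101.43], [180, 59, 95, 77]), (4029, [52.88, 111.52], [19, 70, 68, 84]), (2207, [439.66, 238.9], [409, 200, 65, 72]), (857, [7.28, 219.39], [0, 192, 16, 56])]
roof S [(6150, [101.46, 61.95], [0, 25, 207, 103]), (4880, [378.23, 335.12], [328, 290, 101, 94]), (2816, [227.69, 237.15], [172, 199, 104, 77]), (551, [178.16, 136.38], [148, 120, 57, 32]), (501, [494.22, 304.84], [472, 277, 37, 42])]
```

View pics/m1.png

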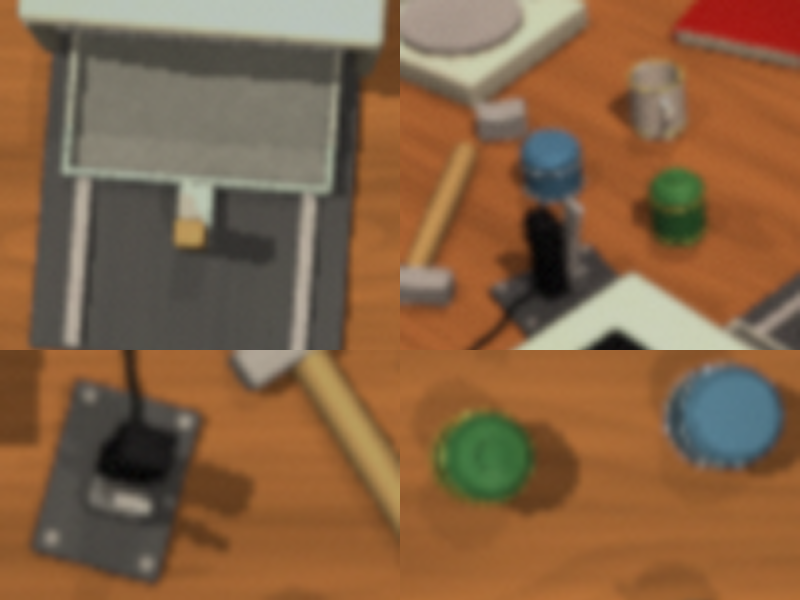

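The crops show the post top at top-image pixel ~(222,183), the tray's front lip corners at ~(191,168) and ~(257.5,172.5), and the trigger on the near side of the grip. Next I'll measure them.

Run:
```python
from h import *
d=pickle.load(open("s0.pkl","rb"));S,T=d["scene"],d["top"]
r=lambda p:np.round(np.asarray(p)*1000,1).tolist()
def piece(n,pt,ps):
    p,e=tri(T,pt,S,ps);print(n,r(p),"gap",r(e))
piece("jar",(307.0,201),(229.5,181.3)); 
def sil(c,lo,hi,box):
    m=cv2.inRange(cv2.cvtColor(c["image"],cv2.COLOR_RGB2HSV),np.array(lo),np.array(hi));k=np.zeros_like(m);k[box[1]:box[3],box[0]:box[2]]=1;m*=k
    m=cv2.morphologyEx(m,cv2.MORPH_CLOSE,np.ones((3,3)));n,l,s,ce=cv2.connectedComponentsWithStats(m);i=1+np.argmax(s[1:,4]);return (l==i).astype(np.uint8),s[i],ce[i]
m,s,ce=sil(S,(95,60,30),(130,255,255),(185,155,215,190));print("boxS",s,ce)
m,s,ce=sil(T,(95,60,30),(130,255,255),(340,180,372,212));print("boxT",s,ce)
# can: low saturation
mc={}
for n,c,b in(("S",S,(208,138,240,172)),("T",T,(330,222,372,260))):
    m,s,ce=sil(c,(0,0,60),(180,110,255),b);mc[n]=m;print("can",n,s,ce);print("\n".join("".join(".#"[x] for x in row) for row in m[b[1]:b[3],b[0]:b[2]]))
# roof corners
for n,c in(("T",T),("S",S)):
    m,s,ce=sil(c,(20,0,150),(90,70,255),(170,50,285,140) if n=="T" else (165,195,285,285))
    k,_=cv2.findContours(m,cv2.RETR_EXTERNAL,cv2.CHAIN_APPROX_NONE);k=max(k,key=cv2.contourArea);h=cv2.convexHull(k)
    a=cv2.approxPolyDP(h,4,True)[:,0];print("roof",n,a.tolist())
    if n=="T": print([r(onz(c,*q,.134)) for q in a])
print("tray front",r(onz(T,191,168,.028)),r(onz(T,257.5,172.5,.028)))
print("post T",blobs(T,(8,90,120),(30,255,255),4,(212,172,235,192)),"S",blobs(S,(8,90,100),(30,255,255),4,(262,198,285,224)))
```

```text
jar [520.6, -235.9, 25.3] gap 4.1
boxS [191 163  13  16 173] [197.40462428 170.49132948]
boxT [345 184  21  19 293] [355.45733788 192.72013652]
can S [218 146  13  19 214] [223.8271028  154.82242991]
................................
................................
................................
................................
................................
................................
................................
................................
............########............
...........##########...........
..........###########...........
..........###########...........
..........###########...........
..........############..........
..........#############.........
..........#############.........
..........#############.........
..........#############.........
..........#############.........
..........#############.........
..........#############.........
..........#############.........
..........#############.........
...........############.........
............##########..........
.............#######............
..............#####.............
.........
[... 1608 characters left out ...]
..
..........................................
..........................................
..........................................
..........................................
..........................................
..........................................
..........................................
roof T [[185, 60], [272, 66], [269, 135], [181, 129]]
[[906.9, 113.7, 134.0], [892.1, -125.3, 134.0], [700.8, -116.5, 134.0], [716.4, 123.7, 134.0]]
roof S [[216, 199], [275, 236], [230, 279], [172, 231]]
tray front [620.2, 108.5, 28.0] [607.0, -89.3, 28.0]
post T [(49, [221.69, 182.94], [218, 180, 8, 7])] S [(63, [273.44, 209.57], [269, 204, 8, 16]), (59, [279.75, 200.27], [272, 198, 13, 8])]
```

Run:
```python
from h import *
d=pickle.load(open("s0.pkl","rb"));S,T=d["scene"],d["top"]
r=lambda p:np.round(np.asarray(p)*1000,1).tolist()
for n,pt,ps in(("jar",(307.0,201),(229.5,181.3)),("box",(355.5,192.7),(197.9,170.8)),("can",(352.7,241.3),(224,155.3))):
    p,e=tri(T,pt,S,ps);print(n,"tri",r(p),r(e),"T@45",r(onz(T,*pt,.045)),"S@30",r(onz(S,*ps,.03)))
p,e=tri(T,(221.7,182.9),S,(273.4,206.0));print("post",r(p),r(e),r(onz(T,221.7,182.9,.08)),r(onz(S,273.4,206,.08)))
for a,b in(((185,60),(172,231)),((272,66),(216,199)),((269,135),(275,236)),((181,129),(230,279))):
    p,e=tri(T,a,S,b);print("roof",r(p),r(e))
# case: dark-brown mask contour
m=cv2.inRange(cv2.cvtColor(T["image"],cv2.COLOR_RGB2HSV),np.array((0,60,15)),np.array((20,255,85)));m[:, :70]=0;m[:,160:]=0;m[:155]=0;m[275:]=0
m=cv2.morphologyEx(m,cv2.MORPH_OPEN,np.ones((2,2)));k,_=cv2.findContours(m,cv2.RETR_EXTERNAL,cv2.CHAIN_APPROX_NONE);k=max(k,key=cv2.contourArea)
print("case",cv2.approxPolyDP(cv2.convexHull(k),3,True)[:,0].tolist())
def crop(c,x0,y0,w,h,k): return cv2.resize(c["image"][y0:y0+h,x0:x0+w,::-1],(w*k,h*k),interpolation=cv2.INTER_CUBIC)
a=np.hstack([crop(T,75,160,80,105,5),np.vstack([np.hstack([crop(T,335,220,40,40,5),crop(S,205,135,40,40,5)]),crop(T,298,128,40,32,10)[:325]])])
cv2.imwrite("pics/m2.png",np.ascontiguousarray(a[:525]))
```

```text
jar tri [520.6, -235.9, 25.3] 4.1 T@45 [521.5, -234.3, 45.0] S@30 [523.8, -230.0, 30.0]
box tri [545.7, -383.4, 21.9] 3.5 T@45 [545.9, -378.4, 45.0] S@30 [551.9, -373.5, 30.0]
can tri [399.8, -373.9, 20.4] 3.4 T@45 [402.8, -368.6, 45.0] S@30 [408.7, -362.8, 30.0]
post [572.6, 15.6, 76.3] 0.9 [572.7, 15.1, 80.0] [575.6, 18.2, 80.0]
roof [920.0, 47.2, 261.4] 151.7
roof [819.0, -72.7, 250.0] 105.3
roof [672.4, -29.4, 19.9] 211.7
roof [793.3, 97.1, -23.8] 134.9
case [[71, 167], [147, 168], [147, 259], [71, 262]]Traceback (most recent call last):
  File "<stdin>", line 14, in <module>
    return _nx.concatenate(arrs, 1, dtype=dtype, casting=casting)
           ~~~~~~~~~~~~~~~^^^^^^^^^^^^^^^^^^^^^^^^^^^^^^^^^^^^^^^
ValueError: all the input array dimensions except for the concatenation axis must match exactly, but along dimension 0, the array at index 0 has size 525 and the array at index 1 has size 520
```

Run:
```python
from h import *
d=pickle.load(open("s0.pkl","rb"));S,T=d["scene"],d["top"]
r=lambda p:np.round(np.asarray(p)*1000,1).tolist()
for a,b in(((272,66),(172,231)),((181,129),(275,236)),((185,60),(230,279)),((269,135),(216,199))):
    p,e=tri(T,a,S,b);print("roof",r(p),r(e))
def crop(c,x0,y0,w,h,k): return cv2.resize(c["image"][y0:y0+h,x0:x0+w,::-1],(w*k,h*k),interpolation=cv2.INTER_CUBIC)
a=np.hstack([crop(T,75,160,80,104,5),np.vstack([np.hstack([crop(T,335,220,40,40,5),crop(S,205,135,40,40,5)]),crop(T,298,128,40,32,10)])])
cv2.imwrite("pics/m2.png",a)
```

```text
roof [894.1, -125.7, 128.0] 0.2
roof [717.4, 126.4, 124.1] 3.3
roof [912.2, 118.3, 114.7] 5.3
roof [703.9, -119.2, 126.1] 5.5
```

View pics/m2.png

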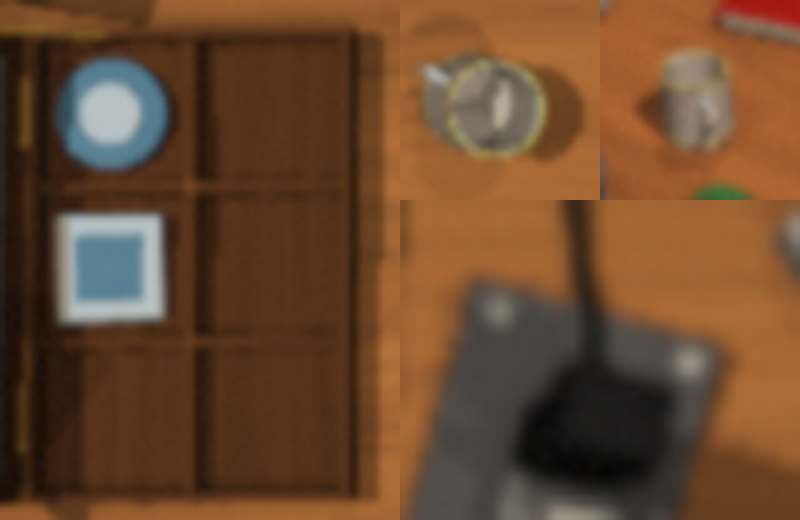

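The close-ups show the can's rim centre at top pixel (354.4,241.4) with its handle tip near (340.4,233.6). Only well5 (medallion) and well4 (tile) are taken; the wells at x≈130, y≈183/213/243 are empty.

Run:
```python
from h import *
d=pickle.load(open("s0.pkl","rb"));S,T=d["scene"],d["top"]
r=lambda p:np.round(np.asarray(p)*1000,1).tolist()
print("can rim",r(onz(T,354.4,241.4,.062)),"handle",r(onz(T,340.4,233.6,.045)))
# S rim: crop (697,65)/5 -> 205+19.4,135+13
print("rim tri",[r(x) for x in tri(T,(354.4,241.4),S,(224.4,148.6))], "S rim", r(onz(S,224.4,148.6,.062)))
for n,p in(("w0",(130,243.2)),("w1",(130,212.9)),("w2",(130,182.7)),("medal",(97,182.7)),("tile",(97.3,213.8))): print(n,r(onz(T,*p,.02)))
for n,p in(("TR",(146,167)),("BR",(146,259)),("d1",(115,197.4)),("d1r",(146,197.4))): print(n,r(onz(T,*p,.02)))
for n,c,b in(("T",T,(300,130,340,172)),("S",S,(175,168,225,220))):
    m=cv2.inRange(cv2.cvtColor(c["image"],cv2.COLOR_RGB2HSV),np.array((0,0,0)),np.array((180,255,42)));print(n,b);print("\n".join("".join(".#"[x>0] for x in row) for row in m[b[1]:b[3],b[0]:b[2]]))
for n,p in(("BL",(297+.4,238+.2)),):pass
q=[(35/5+290,548/5+130-70),]
```

```text
can rim [403.8, -369.0, 62.0] handle [425.5, -332.4, 45.0]
rim tri [[402.0, -367.8, 58.6], 5.2] S rim [404.5, -361.7, 62.0]
w0 [397.4, 288.7, 20.0]
w1 [487.1, 289.5, 20.0]
w2 [576.9, 290.2, 20.0]
medal [576.9, 387.6, 20.0]
tile [484.6, 385.6, 20.0]
TR [623.8, 243.3, 20.0]
BR [350.7, 241.2, 20.0]
d1 [533.2, 334.1, 20.0]
d1r [533.1, 242.6, 20.0]
T (300, 130, 340, 172)Traceback (most recent call last):
  File "<stdin>", line 10, in <module>
  File "<stdin>", line 10, in <genexpr>
  File "<stdin>", line 10, in <genexpr>
TypeError: string indices must be integers, not 'numpy.bool'
```

Run:
```python
from h import *
d=pickle.load(open("s0.pkl","rb"));S,T=d["scene"],d["top"]
r=lambda p:np.round(np.asarray(p)*1000,1).tolist()
for n,c,b in(("T",T,(300,130,340,172)),("S",S,(175,168,225,220))):
    m=cv2.inRange(cv2.cvtColor(c["image"],cv2.COLOR_RGB2HSV),np.array((0,0,0)),np.array((180,255,42)));print(n,b);print("\n".join("".join(".#"[int(x>0)] for x in row) for row in m[b[1]:b[3],b[0]:b[2]]))
```

```text
T (300, 130, 340, 172)
........................................
........................................
........................................
........................................
........................................
........................................
........................................
........................................
........................................
........................................
.................#......................
.................#......................
.................#......................
................##......................
...............####.....................
..............######....................
.............##########.................
............#############...............
...........##############...............
..........###############...............
..........###############...............
..........###############...............
.........################...............
.........################...............
..........##############................
...........#############................
...........
[... 2619 characters left out ...]
##...................................
............##....................................
............#.....................................
..................................................
..................................................
..................................................
..................................................
..................................................
.....................................####.........
....................................######........
..................................##########......
.................................############.....
...............................################...
..............................##################..
```

Run:
```python
from h import *
d=pickle.load(open("s0.pkl","rb"));S,T=d["scene"],d["top"]
r=lambda p:np.round(np.asarray(p)*1000,1).tolist()
print("grip",[r(x) for x in tri(T,(317.9,150.3),S,(195.5,185.5))],r(onz(T,317.9,150.3,.1)),r(onz(S,195.5,185.5,.1)),"trig",r(onz(T,314.9,160,.095)))
# plate corners (crop: x=290+u/5, y=130+(v-350)/5)
P=[onz(T,290+u/5,130+(v-350)/5,.004) for u,v in((78,380),(203,415),(158,580),(33,548))]
print([r(p) for p in P],"centre",r(np.mean(P,0)));e=P[0]-P[3];f=P[1]-P[2];print(np.degrees(np.arctan2(e[1]+f[1],e[0]+f[0])))
```

```text
grip [[666.4, -260.7, 86.6], 2.4] [663.8, -257.2, 100.0] [677.4, -249.2, 100.0] trig [636.8, -249.4, 95.0]
[[721.2, -237.9, 4.0], [699.9, -314.7, 4.0], [598.6, -286.2, 4.0], [618.1, -209.8, 4.0]] centre [659.4, -262.1, 4.0]
-15.484084887512697
```

```bash
cat >> h.py <<'E'
def plan(*W):
    """waypoints (x,y,z mm, psi deg = heading of tool x); prints tool-frame shift mm + turn deg for each, chained"""
    from scipy.spatial.transform import Rotation as R
    s=telemetry.sense();p=np.array(s["tcp_pos"])*1000;A=R.from_quat(s["tool_rot"]);e=A.as_matrix()
    print("t",round(s["t"],2),"tcp",np.round(p,1),"psi",round(np.degrees(np.arctan2(e[1,0],e[0,0])),1),"F",np.round(s["force"],1),"gap",round(s["finger_gap"],3),"gf",round(s["gripper_force"],1),"q6",round(s["q"][5],2))
    for x,y,z,a in W:
        B=R.from_euler("z",a,degrees=True)*R.from_quat([1,0,0,0])
        t=np.array([x,y,z]);d=A.inv().apply(t-p);v=np.degrees((A.inv()*B).as_rotvec())
        print(np.round(d,1),np.round(v,1),"rows",round(max(np.linalg.norm(d)/62.5,np.linalg.norm(v)/10.7),1));p,A=t,B
def loc(o,yaw,*P):
    c,s=np.cos(np.radians(yaw)),np.sin(np.radians(yaw));return [(o[0]+c*x-s*y,o[1]+s*x+c*y) for x,y in P]
E
python3 -c "
from h import *
plan((420,300,231,176.4),(574,17,150,176.4),(574,17,52,176.4),(452.2,24.5,52,176.4))"
```

```text
t 0.1 tcp [273.6 561.2 230.4] psi 154.0 F [0.2 0.1 0. ] gap 0.995 gf 0.0 q6 -0.18
[-246.1 -170.6   -0.3] [ -0.1  -0.  -22.4] rows 4.8
[-171.5 -272.8   81. ] [0. 0. 0.] rows 5.3
[ 0.  0. 98.] [0. 0. 0.] rows 1.6
[122.   -0.2   0. ] [0. 0. 0.] rows 2.0
```

>>> move_arm(commands="-60 -40 0 0 0 -6 1; -120 -85 0 0 0 -12 1; -180 -128 0 0 0 -18 1; -246 -171 0 0 0 -22.4 1; -246 -171 0 0 0 -22.4 1", grip_force=40)

```text
t: 0.72
tcp_pos: [0.4208, 0.298, 0.2311]
tool_rot: [0.032, 0.999, -0.0, -0.0]
force: [0.1, 0.3, -0.1]
finger_gap: 1.0
gripper_force: 0.0
```

>>> move_arm(commands="-40 -58 10 0 0 0 1; -70 -110 20 0 0 0 1; -105 -165 30 0 0 0 1; -140 -220 50 0 0 0 1; -172 -273 81 0 0 0 1")

```text
t: 1.35
tcp_pos: [0.5665, 0.033, 0.1596]
tool_rot: [0.032, 0.999, -0.0, 0.001]
force: [0.8, 0.1, 0.3]
finger_gap: 1.0
gripper_force: 0.0
```

```bash
python3 -c "
from h import *
plan((574,17,120,176.4),(574,17,46,176.4))"
```

```text
t 1.35 tcp [566.5  33.  159.6] psi 176.4 F [0.8 0.1 0.3] gap 1.0 gf 0.0 q6 -1.65
[ -8.4 -15.5  39.6] [-0.   0.1 -0. ] rows 0.7
[ 0.  0. 74.] [0. 0. 0.] rows 1.2
```

>>> move_arm(commands="0 0 20 0 0 0 1; 0 0 40 0 0 0 1; 0 0 40 0 0 0 1; 0 0 40 0 0 0 1; 0 0 40 0 0 0 1")

```text
t: 1.98
tcp_pos: [0.5657, 0.0353, 0.1207]
tool_rot: [0.031, 1.0, -0.0, 0.001]
force: [0.1, 0.2, 0.2]
finger_gap: 1.0
gripper_force: 0.0
```

```bash
python3 -c "
from h import *
plan((574,17,46,176.4))"
```

```text
t 1.98 tcp [565.7  35.3 120.7] psi 176.4 F [0.1 0.2 0.2] gap 1.0 gf 0.0 q6 -1.64
[ -9.3 -17.7  74.7] [-0.   0.1  0. ] rows 1.2
```

>>> move_arm(commands="-9 -18 0 0 0 0 1; -9 -18 40 0 0 0 1; -9 -18 75 0 0 0 1; -9 -18 75 0 0 0 1; -9 -18 75 0 0 0 1")

```text
t: 2.6
tcp_pos: [0.5741, 0.0158, 0.0457]
tool_rot: [0.032, 1.0, -0.0, 0.001]
force: [0.5, -0.1, -0.5]
finger_gap: 0.998
gripper_force: 0.0
```

>>> move_arm(commands="0 0 0 0 0 0 -1; 0 0 0 0 0 0 -1; 0 0 0 0 0 0 -1; 0 0 0 0 0 0 -1; 0 0 0 0 0 0 -1", grip_force=40)

```text
t: 3.22
tcp_pos: [0.5736, 0.014, 0.0457]
tool_rot: [0.031, 1.0, -0.002, 0.001]
force: [-2.0, -9.0, 4.8]
finger_gap: 0.254
gripper_force: 40.1
```

Run:
```python
from h import *
plan((452,25,46,176.4))
a=snapshot("scene");cv2.imwrite("pics/g1.png",cv2.resize(a["image"][130:280,150:350,::-1],(800,600),interpolation=cv2.INTER_CUBIC))
```

```text
t 3.23 tcp [573.6  14.   45.7] psi 176.4 F [-2.  -9.   4.8] gap 0.254 gf 40.1 q6 -1.67
[122.1   3.4  -0.5] [-0.2  0.1  0. ] rows 2.0
```

View pics/g1.png

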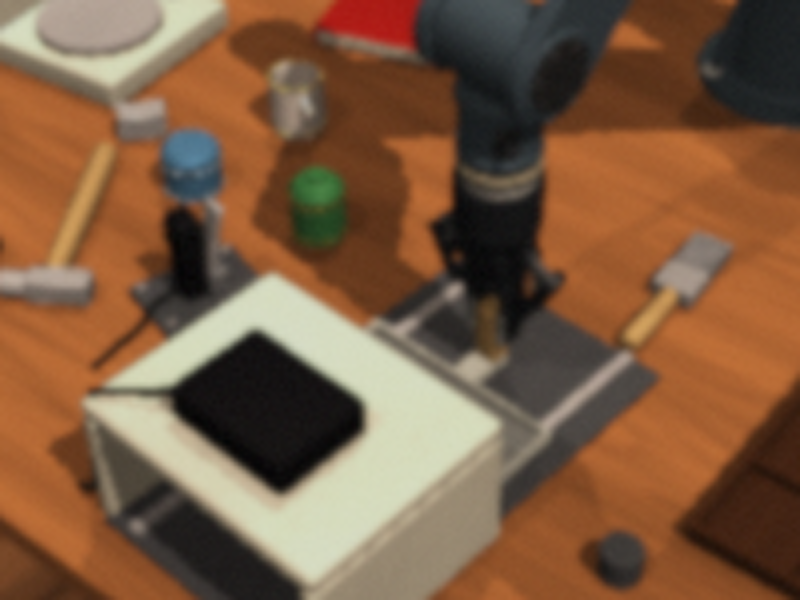

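The gripper holds the post (gap 0.254, about 22 mm), and everything else stands undisturbed. Next I'll draw the tray out.

>>> move_arm(commands="30 -3 0 0 0 0 -1; 65 -3 0 0 0 0 -1; 100 -3 0 0 0 0 -1; 123 -3 0 0 0 0 -1; 123 -3 0 0 0 0 -1")

```text
t: 3.9
tcp_pos: [0.4509, 0.0228, 0.0457]
tool_rot: [0.033, 0.999, 0.001, 0.002]
force: [1.9, 10.7, 6.7]
finger_gap: 0.248
gripper_force: 44.4
```

Run:
```python
from h import *
plan((452,20,46,176.4))
T=snapshot("top");pickle.dump(T,open("t1.pkl","wb"))
cv2.imwrite("pics/t1.png",cv2.resize(T["image"][120:270,170:370,::-1],(800,600),interpolation=cv2.INTER_CUBIC))
```

```text
t 3.9 tcp [450.9  22.8  45.7] psi 176.2 F [ 1.9 10.7  6.7] gap 0.248 gf 44.4 q6 -1.71
[-1.3 -2.8 -0.3] [ 0.1  0.2 -0.2] rows 0.0
```

View pics/t1.png

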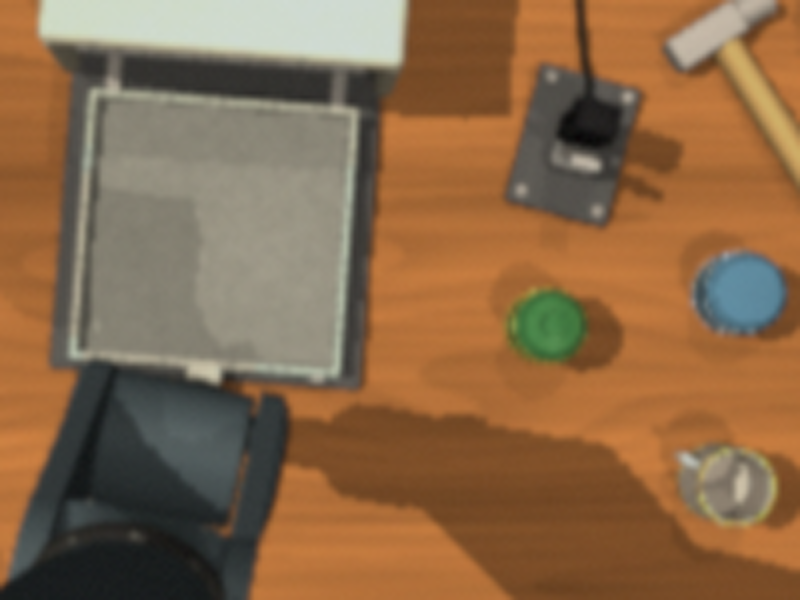

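The tray is drawn out, its lip corners at crop (90,88), (358,108), (340,380) and (68,357). The three pieces are where they were.

Run:
```python
from h import *
T=pickle.load(open("t1.pkl","rb"));r=lambda p:np.round(np.asarray(p)*1000,1).tolist()
P=np.array([onz(T,170+u/4-.5*.75,120+v/4-.5*.75,.028) for u,v in((90,88),(358,108),(340,380),(68,357))])
print([r(p) for p in P],"c",r(P.mean(0)));e=P[0]-P[3]+P[1]-P[2];f=P[0]-P[1]+P[3]-P[2];print(np.degrees(np.arctan2(e[1],e[0])),np.degrees(np.arctan2(-f[0],f[1])),[r(np.linalg.norm(P[i]-P[i-1])) for i in range(4)])
for n,lo,hi in(("green",(45,90,30),(85,255,255)),("blue",(98,90,30),(125,255,255))): print(n,blobs(T,lo,hi))
```

```text
[[699.1, 105.4, 28.0], [684.6, -94.4, 28.0], [481.4, -80.5, 28.0], [498.8, 120.9, 28.0]] c [591.0, 12.9, 28.0]
-4.158428109370351 -4.534200537995993 [200.8, 200.3, 203.6, 202.2]
green [(219, [306.97, 200.95], [299, 193, 17, 17])]
blue [(244, [355.78, 192.68], [347, 185, 18, 17]), (170, [97.95, 182.68], [87, 173, 21, 20]), (121, [96.0, 213.0], [91, 208, 11, 11])]
```

>>> move_arm(commands="0 0 0 0 0 0 1; 0 0 0 0 0 0 1; 0 0 0 0 0 0 1; 0 0 0 0 0 0 1; 0 0 -30 0 0 0 1")

```text
t: 4.58
tcp_pos: [0.4486, 0.0213, 0.0735]
tool_rot: [0.032, 0.999, 0.0, -0.002]
force: [0.3, -1.2, 0.2]
finger_gap: 0.996
gripper_force: 0.0
```

```bash
python3 -c "
from h import *
plan((480,-50,150,176),(522,-235,100,176),(522,-235,14,176))"
```

```text
t 4.58 tcp [448.6  21.3  73.5] psi 176.4 F [ 0.3 -1.2  0.2] gap 0.996 gf 0.0 q6 -1.71
[-35.5 -69.1 -76.7] [ 0.  -0.3  0.4] rows 1.7
[ -54.8 -181.6   50. ] [0. 0. 0.] rows 3.1
[ 0.  0. 86.] [0. 0. 0.] rows 1.4
```

>>> move_arm(commands="0 0 -40 0 0 0 1; -15 -30 -77 0 0 0 1; -35 -69 -77 0 0 0.4 1; -35 -69 -77 0 0 0.4 1; -35 -69 -77 0 0 0.4 1")

```text
t: 5.2
tcp_pos: [0.4793, -0.0494, 0.1512]
tool_rot: [0.035, 0.999, 0.0, -0.001]
force: [-0.5, 0.9, -0.6]
finger_gap: 0.998
gripper_force: 0.0
```

>>> move_arm(commands="-15 -50 10 0 0 0 1; -30 -100 20 0 0 0 1; -45 -150 35 0 0 0 1; -55 -182 50 0 0 0 1; -55 -182 50 0 0 0 1")

```text
t: 5.82
tcp_pos: [0.522, -0.2357, 0.0998]
tool_rot: [0.036, 0.999, 0.001, -0.001]
force: [-0.4, 0.9, 0.1]
finger_gap: 0.998
gripper_force: 0.0
```

```bash
python3 -c "
from h import *
plan((521.5,-234,14,176))"
```

```text
t 5.83 tcp [ 522.  -235.7   99.8] psi 175.9 F [-0.4  0.9  0.1] gap 0.998 gf 0.0 q6 -2.12
[ 0.5  1.6 85.8] [ 0.1 -0.1 -0.1] rows 1.4
```

>>> move_arm(commands="0 2 30 0 0 0 1; 0 2 60 0 0 0 1; 0 2 86 0 0 0 1; 0 2 86 0 0 0 1; 0 2 86 0 0 0 0.9")

```text
t: 6.45
tcp_pos: [0.5229, -0.232, 0.0165]
tool_rot: [0.034, 0.999, 0.0, -0.0]
force: [0.2, 0.7, 0.2]
finger_gap: 0.951
gripper_force: 0.0
```

>>> move_arm(commands="0 0 0 0 0 0 -1; 0 0 0 0 0 0 -1; 0 0 0 0 0 0 -1; 0 0 0 0 0 0 -1; 0 0 0 0 0 0 -1", grip_force=30)

```text
t: 7.08
tcp_pos: [0.5236, -0.2337, 0.0173]
tool_rot: [0.035, 0.999, -0.001, 0.001]
force: [0.7, 0.4, 5.9]
finger_gap: 0.617
gripper_force: 31.2
```

Run:
```python
from h import *
p=loc((591,13),-4.3,(45,55),(45,-55),(-45,0));print(np.round(p,1))
plan((521.5,-234,110,176),(*p[0],110,176),(*p[0],32,176))
```

```text
[[640.   64.5]
 [631.7 -45.2]
 [546.1  16.4]]
t 7.08 tcp [ 523.6 -233.7   17.3] psi 176.0 F [0.7 0.4 5.9] gap 0.617 gf 31.2 q6 -2.12
[  1.9  -0.6 -92.7] [-0.1  0.1  0. ] rows 1.5
[-97.4 306.    0. ] [0. 0. 0.] rows 5.1
[ 0.  0. 78.] [0. 0. 0.] rows 1.2
```

>>> move_arm(commands="0 0 -20 0 0 0 -1; 0 0 -60 0 0 0 -1; 0 0 -93 0 0 0 -1; 0 0 -93 0 0 0 -1; 0 0 -93 0 0 0 -1")

```text
t: 7.7
tcp_pos: [0.5221, -0.2327, 0.108]
tool_rot: [0.035, 0.999, 0.0, -0.001]
force: [0.0, 0.2, -2.1]
finger_gap: 0.621
gripper_force: 32.5
```

>>> move_arm(commands="-18 55 0 0 0 0 -1; -36 110 0 0 0 0 -1; -54 165 0 0 0 0 -1; -72 220 0 0 0 0 -1; -80 250 0 0 0 0 -1")

```text
t: 8.32
tcp_pos: [0.6195, 0.0138, 0.1064]
tool_rot: [0.034, 0.999, 0.0, -0.002]
force: [0.4, -0.3, -1.8]
finger_gap: 0.621
gripper_force: 32.7
```

>>> move_arm(commands="-18 56 0 0 0 0 -1; -18 56 0 0 0 0 -1; -18 56 0 0 0 0 -1; -18 56 0 0 0 0 -1; -18 56 0 0 0 0 -1")

```text
t: 8.95
tcp_pos: [0.6416, 0.0639, 0.1084]
tool_rot: [0.036, 0.999, -0.0, -0.0]
force: [0.3, 0.7, -2.1]
finger_gap: 0.621
gripper_force: 32.8
```

Run:
```python
from h import *
plan((640,64.5,42,176))
```

```text
t 8.95 tcp [641.6  63.9 108.4] psi 175.9 F [ 0.3  0.7 -2.1] gap 0.621 gf 32.8 q6 -1.57
[ 1.5  0.5 66.4] [-0.  -0.  -0.1] rows 1.1
```

>>> move_arm(commands="0 0 30 0 0 0 -1; 0 0 55 0 0 0 -1; 0 0 68 0 0 0 -1; 0 0 68 0 0 0 -1; 0 0 68 0 0 0 -1")

```text
t: 9.57
tcp_pos: [0.6428, 0.065, 0.0417]
tool_rot: [0.035, 0.999, -0.0, 0.001]
force: [-0.6, -1.2, -2.6]
finger_gap: 0.615
gripper_force: 32.8
```

>>> move_arm(commands="0 0 1 0 0 0 -1; 0 0 2 0 0 0 -1; 0 0 3 0 0 0 -1; 0 0 3 0 0 0 -1; 0 0 3 0 0 0 -1")

```text
t: 10.2
tcp_pos: [0.6419, 0.0652, 0.0377]
tool_rot: [0.035, 0.999, -0.0, -0.0]
force: [-1.0, 0.5, -2.5]
finger_gap: 0.622
gripper_force: 32.8
```

>>> move_arm(commands="0 0 1 0 0 0 -1; 0 0 1.5 0 0 0 -1; 0 0 2 0 0 0 -1; 0 0 2 0 0 0 -1; 0 0 2 0 0 0 -1")

```text
t: 10.82
tcp_pos: [0.642, 0.0652, 0.0357]
tool_rot: [0.035, 0.999, -0.0, 0.0]
force: [0.8, 0.9, -1.8]
finger_gap: 0.621
gripper_force: 32.8
```

>>> move_arm(commands="0 0 0.5 0 0 0 -1; 0 0 1 0 0 0 -1; 0 0 1 0 0 0 -1; 0 0 1 0 0 0 -1; 0 0 1 0 0 0 -1")

```text
t: 11.45
tcp_pos: [0.6424, 0.0652, 0.0353]
tool_rot: [0.035, 0.999, -0.0, 0.001]
force: [-1.6, -0.2, 5.4]
finger_gap: 0.622
gripper_force: 33.4
```

>>> move_arm(commands="0 0 0 0 0 0 0.9; 0 0 0 0 0 0 0.9; 0 0 0 0 0 0 0.9; 0 0 -20 0 0 0 0.9; 0 0 -50 0 0 0 1")

```text
t: 12.08
tcp_pos: [0.6415, 0.0652, 0.0853]
tool_rot: [0.035, 0.999, 0.0, -0.001]
force: [0.5, 0.4, -0.8]
finger_gap: 1.002
gripper_force: 0.0
```

Run:
```python
from h import *
d=pickle.load(open("s0.pkl","rb"))
T=snapshot("top");pickle.dump(T,open("t2.pkl","wb"))
for n,lo,hi in(("green",(45,90,30),(85,255,255)),("blue",(98,90,30),(125,255,255))): print(n,blobs(T,lo,hi))
plan((640,64.5,135,176),(580,-200,125,176),(546,-378.5,100,176),(546,-378.5,13,176))
```

```text
green []
blue [(246, [355.74, 192.8], [347, 185, 18, 17]), (171, [97.87, 182.71], [87, 173, 21, 20]), (120, [96.04, 213.04], [91, 208, 11, 11])]
t 12.12 tcp [644.7  65.2  90.3] psi 176.0 F [-0.   0.7  3. ] gap 0.997 gf 0.0 q6 -1.57
[  4.4  -1.  -44.7] [-0.   0.4  0. ] rows 0.7
[  41.4 -268.    10. ] [0. 0. 0.] rows 4.3
[  21.5 -180.4   25. ] [0. 0. 0.] rows 2.9
[ 0.  0. 87.] [0. 0. 0.] rows 1.4
```

>>> move_arm(commands="0 0 -25 0 0 0 1; 0 0 -50 0 0 0 1; 10 -50 -50 0 0 0 1; 20 -110 -50 0 0 0 1; 30 -165 -50 0 0 0 1")

```text
t: 12.75
tcp_pos: [0.6007, -0.0989, 0.1363]
tool_rot: [0.035, 0.999, -0.001, 0.001]
force: [0.8, -0.3, 0.2]
finger_gap: 1.003
gripper_force: 0.0
```

>>> move_arm(commands="10 -58 0 0 0 0 1; 20 -116 0 0 0 0 1; 30 -174 0 0 0 0 1; 34 -230 0 0 0 0 1; 36 -270 0 0 0 0 1")

```text
t: 13.38
tcp_pos: [0.5455, -0.3673, 0.1362]
tool_rot: [0.036, 0.999, -0.001, 0.001]
force: [0.9, 1.1, -0.4]
finger_gap: 1.003
gripper_force: 0.0
```

>>> move_arm(commands="0 0 10 0 0 0 1; 0 0 20 0 0 0 1; 0 0 20 0 0 0 1; 0 0 20 0 0 0 1; 0 0 20 0 0 0 1")

```text
t: 14.0
tcp_pos: [0.5463, -0.3634, 0.1151]
tool_rot: [0.034, 0.999, -0.0, 0.0]
force: [0.3, 1.1, 0.4]
finger_gap: 1.001
gripper_force: 0.0
```

Run:
```python
from h import *
plan((546,-378.5,100,176),(546,-378.5,13,176))
```

```text
t 14.0 tcp [ 546.3 -363.4  115.1] psi 176.1 F [0.3 1.1 0.4] gap 1.001 gf 0.0 q6 -2.26
[ -0.7 -15.   15.1] [-0.   0.   0.1] rows 0.3
[ 0.  0. 87.] [0. 0. 0.] rows 1.4
```

>>> move_arm(commands="-1 -15 0 0 0 0 1; -1 -15 40 0 0 0 1; -1 -15 80 0 0 0 1; -1 -15 103 0 0 0 1; -1 -15 103 0 0 0 1")

```text
t: 14.62
tcp_pos: [0.5446, -0.3791, 0.0096]
tool_rot: [0.035, 0.999, 0.001, -0.001]
force: [0.6, -0.0, 0.3]
finger_gap: 1.003
gripper_force: 0.0
```

>>> move_arm(commands="0 0 0 0 0 0 -1; 0 0 0 0 0 0 -1; 0 0 0 0 0 0 -1; 0 0 0 0 0 0 -1; 0 0 0 0 0 0 -1")

```text
t: 15.25
tcp_pos: [0.5468, -0.3805, 0.0136]
tool_rot: [0.035, 0.999, -0.001, 0.001]
force: [-0.4, -1.6, 5.9]
finger_gap: 0.685
gripper_force: 34.6
```

Run:
```python
from h import *
plan((546,-378.5,110,176),(580,-200,110,176),(631.7,-45.2,110,176))
```

```text
t 15.25 tcp [ 546.8 -380.5   13.6] psi 176.0 F [-0.4 -1.6  5.9] gap 0.685 gf 34.6 q6 -2.28
[  0.7   1.7 -96.4] [-0.2  0.2  0. ] rows 1.5
[-21.5 180.4   0. ] [0. 0. 0.] rows 2.9
[-40.8 158.    0. ] [0. 0. 0.] rows 2.6
```

>>> move_arm(commands="0 0 -20 0 0 0 -1; 0 0 -60 0 0 0 -1; 0 0 -100 0 0 0 -1; 0 0 -100 0 0 0 -1; 0 0 -100 0 0 0 -1")

```text
t: 15.88
tcp_pos: [0.5449, -0.3781, 0.1111]
tool_rot: [0.035, 0.999, 0.001, -0.001]
force: [0.3, -0.9, -2.3]
finger_gap: 0.686
gripper_force: 33.7
```

>>> move_arm(commands="-6 55 0 0 0 0 -1; -12 110 0 0 0 0 -1; -20 165 0 0 0 0 -1; -35 220 0 0 0 0 -1; -48 270 0 0 0 0 -1")

```text
t: 16.5
tcp_pos: [0.6112, -0.1105, 0.1095]
tool_rot: [0.035, 0.999, 0.001, -0.002]
force: [0.8, -0.4, -2.1]
finger_gap: 0.683
gripper_force: 33.8
```

>>> move_arm(commands="-13 60 0 0 0 0 -1; -13 66 0 0 0 0 -1; -13 66 0 0 0 0 -1; -13 66 0 0 0 0 -1; -13 66 0 0 0 0 -1")

```text
t: 17.12
tcp_pos: [0.6297, -0.0499, 0.1114]
tool_rot: [0.036, 0.999, -0.0, -0.0]
force: [0.0, -0.6, -1.6]
finger_gap: 0.684
gripper_force: 33.9
```

Run:
```python
from h import *
plan((631.7,-45.2,34,176))
```

```text
t 17.12 tcp [629.7 -49.9 111.4] psi 175.9 F [ 0.  -0.6 -1.6] gap 0.684 gf 33.9 q6 -1.75
[-1.7  4.8 77.4] [-0.  -0.  -0.1] rows 1.2
```

>>> move_arm(commands="-2 3 30 0 0 0 -1; -2 3 60 0 0 0 -1; -2 3 76 0 0 0 -1; -2 3 76 0 0 0 -1; -2 3 76 0 0 0 -1")

```text
t: 17.75
tcp_pos: [0.6331, -0.0459, 0.0366]
tool_rot: [0.035, 0.999, -0.0, 0.001]
force: [0.5, 0.1, -1.9]
finger_gap: 0.689
gripper_force: 33.9
```

>>> move_arm(commands="0 0 1 0 0 0 -1; 0 0 2 0 0 0 -1; 0 0 2.5 0 0 0 -1; 0 0 2.5 0 0 0 -1; 0 0 2.5 0 0 0 -1")

```text
t: 18.38
tcp_pos: [0.6322, -0.0453, 0.0332]
tool_rot: [0.035, 0.999, 0.0, 0.0]
force: [-0.9, 0.3, -2.2]
finger_gap: 0.686
gripper_force: 33.9
```

>>> move_arm(commands="0 0 0.5 0 0 0 -1; 0 0 1 0 0 0 -1; 0 0 1.5 0 0 0 -1; 0 0 1.5 0 0 0 -1; 0 0 1.5 0 0 0 -1")

```text
t: 19.0
tcp_pos: [0.6322, -0.0454, 0.0317]
tool_rot: [0.035, 0.999, 0.0, 0.0]
force: [0.6, -0.3, -2.5]
finger_gap: 0.682
gripper_force: 34.0
```

Contact is expected at about 31.5, so I'll go a touch lower, release and rise.

>>> move_arm(commands="0 0 0.5 0 0 0 -1; 0 0 0.8 0 0 0 -1; 0 0 0.8 0 0 0 -1; 0 0 0.8 0 0 0 -1; 0 0 0.8 0 0 0 -1")

```text
t: 19.62
tcp_pos: [0.6327, -0.0454, 0.0316]
tool_rot: [0.035, 0.999, -0.0, 0.001]
force: [-1.3, 0.9, 4.7]
finger_gap: 0.688
gripper_force: 34.8
```

>>> move_arm(commands="0 0 0 0 0 0 0.9; 0 0 0 0 0 0 0.9; 0 0 0 0 0 0 0.9; 0 0 -20 0 0 0 0.9; 0 0 -50 0 0 0 1")

```text
t: 20.25
tcp_pos: [0.6317, -0.0453, 0.0815]
tool_rot: [0.035, 0.999, 0.0, -0.001]
force: [1.0, 0.5, 0.8]
finger_gap: 0.997
gripper_force: 0.0
```

Run:
```python
from h import *
plan((630,-45,140,176),(500,-220,140,116),(404,-367,120,57),(404,-367,15,57))
```

```text
t 20.25 tcp [631.7 -45.3  81.5] psi 176.0 F [1.  0.5 0.8] gap 0.997 gf 0.0 q6 -1.75
[  1.8   0.2 -58.5] [ 0.  -0.1 -0. ] rows 0.9
[ 117.5 -183.6    0. ] [ 0.  0. 60.] rows 5.6
[ -90.  -150.7   20. ] [ 0.  0. 59.] rows 5.5
[  0.   0. 105.] [0. 0. 0.] rows 1.7
```

>>> move_arm(commands="0 0 -30 0 0 0 1; 0 0 -58 0 0 0 1; 30 -50 -58 0 0 10 1; 60 -100 -58 0 0 20 1; 90 -150 -58 0 0 30 1")

```text
t: 20.88
tcp_pos: [0.5316, -0.1901, 0.1406]
tool_rot: [0.295, 0.956, -0.0, 0.001]
force: [0.1, -0.2, -0.8]
finger_gap: 1.003
gripper_force: 0.0
```

>>> move_arm(commands="0 0 0 0 0 10 1; 0 0 0 0 0 20 1; 0 0 0 0 0 30 1; 0 0 0 0 0 40 1; 0 0 0 0 0 50 1")

```text
t: 21.5
tcp_pos: [0.5323, -0.189, 0.1404]
tool_rot: [0.671, 0.741, 0.0, 0.001]
force: [0.3, 0.8, -0.2]
finger_gap: 1.0
gripper_force: 0.0
```

>>> move_arm(commands="0 0 0 0 0 10 1; 0 0 0 0 0 20 1; 0 0 0 0 0 30 1; 0 0 0 0 0 39 1; 0 0 0 0 0 39 1")

```text
t: 22.12
tcp_pos: [0.5323, -0.1889, 0.1402]
tool_rot: [0.878, 0.478, 0.0, 0.001]
force: [-0.2, 0.8, 0.9]
finger_gap: 0.999
gripper_force: 0.0
```

Run:
```python
from h import *
plan((404,-367,120,57),(404,-367,15,57))
T=snapshot("top");S=snapshot("scene");pickle.dump((T,S),open("t3.pkl","wb"))
a=np.hstack([T["image"][120:270,170:370],S["image"][130:280,150:350]])[:,:,::-1]
cv2.imwrite("pics/t3.png",cv2.resize(a,(800,300),interpolation=cv2.INTER_CUBIC))
```

```text
t 22.12 tcp [ 532.3 -188.9  140.2] psi 57.1 F [-0.2  0.8  0.9] gap 0.999 gf 0.0 q6 0.04
[-219.2  -11.1   20.1] [ 0.1 -0.   0.1] rows 3.5
[  0.   0. 105.] [0. 0. 0.] rows 1.7
```

View pics/t3.png

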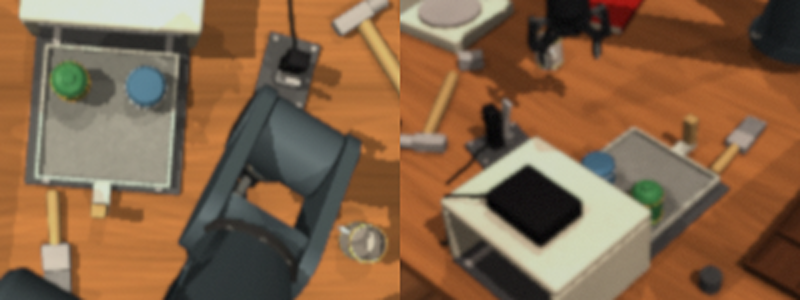

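Jar and box stand upright in the tray's far corners (crop (70,80) and (147,87)). The can is unmoved at (366,243), its handle to the upper left.

>>> move_arm(commands="-50 -3 5 0 0 0 1; -105 -6 10 0 0 0 1; -160 -8 15 0 0 0 1; -219 -11 20 0 0 0 1; -219 -11 20 0 0 0 1")

```text
t: 22.85
tcp_pos: [0.4016, -0.3703, 0.119]
tool_rot: [0.88, 0.475, -0.0, 0.001]
force: [-0.2, 0.2, -0.4]
finger_gap: 0.998
gripper_force: 0.0
```

>>> move_arm(commands="0 0 40 0 0 0 1; 0 0 80 0 0 0 1; 0 0 104 0 0 0 1; 0 0 104 0 0 0 1; 0 0 104 0 0 0 1")

```text
t: 23.48
tcp_pos: [0.4043, -0.3663, 0.0158]
tool_rot: [0.878, 0.478, 0.0, 0.001]
force: [0.9, -0.8, -0.5]
finger_gap: 0.997
gripper_force: 0.0
```

>>> move_arm(commands="0 0 0 0 0 0 -1; 0 0 0 0 0 0 -1; 0 0 0 0 0 0 -1; 0 0 0 0 0 0 -1; 0 0 0 0 0 0 -1")

```text
t: 24.1
tcp_pos: [0.4043, -0.3672, 0.0164]
tool_rot: [0.879, 0.477, 0.0, 0.001]
force: [0.4, 0.7, 6.8]
finger_gap: 0.662
gripper_force: 32.8
```

Run:
```python
from h import *
plan((404,-367,110,57),(470,-200,110,116),(546,16,110,176))
```

```text
t 24.1 tcp [ 404.3 -367.2   16.4] psi 57.0 F [0.4 0.7 6.8] gap 0.662 gf 32.8 q6 -0.37
[ -0.1  -0.1 -93.6] [0.2 0.1 0. ] rows 1.5
[176.  -35.6   0. ] [  0.   0. -59.] rows 5.5
[160.8 163.    0. ] [  0.   0. -60.] rows 5.6
```

>>> move_arm(commands="0 0 -20 0 0 0 -1; 0 0 -60 0 0 0 -1; 0 0 -95 0 0 0 -1; 0 0 -95 0 0 0 -1; 0 0 -95 0 0 0 -1")

```text
t: 24.72
tcp_pos: [0.4029, -0.3657, 0.1094]
tool_rot: [0.879, 0.477, -0.0, -0.001]
force: [0.2, 0.6, -1.3]
finger_gap: 0.659
gripper_force: 32.8
```

>>> move_arm(commands="25 -5 0 0 0 -9 -1; 60 -10 0 0 0 -18 -1; 95 -18 0 0 0 -28 -1; 130 -25 0 0 0 -38 -1; 165 -34 0 0 0 -48 -1")

```text
t: 25.35
tcp_pos: [0.4642, -0.2078, 0.1082]
tool_rot: [0.607, 0.795, -0.0, -0.002]
force: [0.2, -0.9, -0.9]
finger_gap: 0.657
gripper_force: 32.6
```

>>> move_arm(commands="0 0 0 0 0 -10 -1; 0 0 0 0 0 -20 -1; 0 0 0 0 0 -30 -1; 0 0 0 0 0 -40 -1; 0 0 0 0 0 -50 -1")

```text
t: 25.98
tcp_pos: [0.4637, -0.2087, 0.1081]
tool_rot: [0.214, 0.977, 0.001, -0.002]
force: [0.0, 0.2, -1.5]
finger_gap: 0.66
gripper_force: 32.6
```

>>> move_arm(commands="0 0 0 0 0 -10 -1; 0 0 0 0 0 -20 -1; 0 0 0 0 0 -21 -1; 0 0 0 0 0 -21 -1; 0 0 0 0 0 -21 -1")

```text
t: 26.6
tcp_pos: [0.4646, -0.2093, 0.1095]
tool_rot: [0.036, 0.999, 0.0, -0.0]
force: [0.9, -0.2, -1.0]
finger_gap: 0.657
gripper_force: 32.6
```

Run:
```python
from h import *
plan((551,16,110,176),(551,16,37,176))
```

```text
t 26.6 tcp [ 464.6 -209.3  109.5] psi 175.9 F [ 0.9 -0.2 -1. ] gap 0.657 gf 32.6 q6 -2.14
[-70.1 230.9  -0.4] [ 0.  -0.  -0.1] rows 3.9
[ 0.  0. 73.] [0. 0. 0.] rows 1.2
```

>>> move_arm(commands="-18 55 -5 0 0 0 -1; -36 110 -5 0 0 0 -1; -53 170 0 0 0 0 -1; -70 231 0 0 0 0 -1; -70 231 0 0 0 0 -1")

```text
t: 27.22
tcp_pos: [0.5517, 0.0204, 0.1099]
tool_rot: [0.032, 0.999, 0.0, 0.001]
force: [-0.7, -0.4, -2.2]
finger_gap: 0.661
gripper_force: 33.1
```

>>> move_arm(commands="0 0 30 0 0 0 -1; 0 0 60 0 0 0 -1; 0 0 71 0 0 0 -1; 0 0 71 0 0 0 -1; 0 0 71 0 0 0 -1")

```text
t: 27.85
tcp_pos: [0.5515, 0.0155, 0.0398]
tool_rot: [0.035, 0.999, -0.0, 0.001]
force: [0.4, 0.1, -1.6]
finger_gap: 0.658
gripper_force: 33.1
```

>>> move_arm(commands="0 0 1 0 0 0 -1; 0 0 2 0 0 0 -1; 0 0 2.5 0 0 0 -1; 0 0 2.5 0 0 0 -1; 0 0 2.5 0 0 0 -1")

```text
t: 28.48
tcp_pos: [0.5508, 0.0161, 0.0364]
tool_rot: [0.035, 0.999, -0.0, -0.0]
force: [0.4, -0.5, -1.4]
finger_gap: 0.66
gripper_force: 33.1
```

>>> move_arm(commands="0 0 1 0 0 0 -1; 0 0 1.5 0 0 0 -1; 0 0 2 0 0 0 -1; 0 0 2 0 0 0 -1; 0 0 2 0 0 0 -1")

```text
t: 29.1
tcp_pos: [0.5508, 0.0161, 0.0344]
tool_rot: [0.035, 0.999, 0.0, -0.0]
force: [-0.6, -0.1, -1.2]
finger_gap: 0.659
gripper_force: 33.2
```

>>> move_arm(commands="0 0 0.4 0 0 0 -1; 0 0 0.8 0 0 0 -1; 0 0 0.8 0 0 0 -1; 0 0 0.8 0 0 0 -1; 0 0 0.8 0 0 0 -1")

```text
t: 29.72
tcp_pos: [0.551, 0.016, 0.0344]
tool_rot: [0.035, 0.999, -0.0, 0.0]
force: [-0.3, 0.0, 6.0]
finger_gap: 0.659
gripper_force: 33.8
```

>>> move_arm(commands="0 0 0 0 0 0 0.9; 0 0 0 0 0 0 0.9; 0 0 0 0 0 0 0.9; 0 0 -25 0 0 0 0.9; 0 0 -60 0 0 0 1")

```text
t: 30.35
tcp_pos: [0.5498, 0.0162, 0.0931]
tool_rot: [0.035, 0.999, 0.0, -0.002]
force: [-0.5, 0.5, 0.6]
finger_gap: 0.999
gripper_force: 0.0
```

>>> move_arm(commands="0 0 -40 0 0 0 1; 30 0 -40 0 0 0 1; 70 5 -40 0 0 0 1; 100 7 -40 0 0 0 1; 100 7 -40 0 0 0 1")

```text
t: 30.98
tcp_pos: [0.4487, 0.0307, 0.1335]
tool_rot: [0.035, 0.999, 0.0, -0.002]
force: [0.2, -1.3, -0.1]
finger_gap: 1.005
gripper_force: 0.0
```

Run:
```python
from h import *
plan((451,23.5,46,176))
T=snapshot("top");S=snapshot("scene");pickle.dump((T,S),open("t4.pkl","wb"))
a=np.hstack([T["image"][120:270,170:370],S["image"][130:280,200:400]])[:,:,::-1]
cv2.imwrite("pics/t4.png",cv2.resize(a,(800,300),interpolation=cv2.INTER_CUBIC))
```

```text
t 30.98 tcp [448.7  30.7 133.5] psi 176.0 F [ 0.2 -1.3 -0.1] gap 1.005 gf 0.0 q6 -1.68
[-3.1 -7.  87.5] [ 0.  -0.2  0. ] rows 1.4
```

View pics/t4.png

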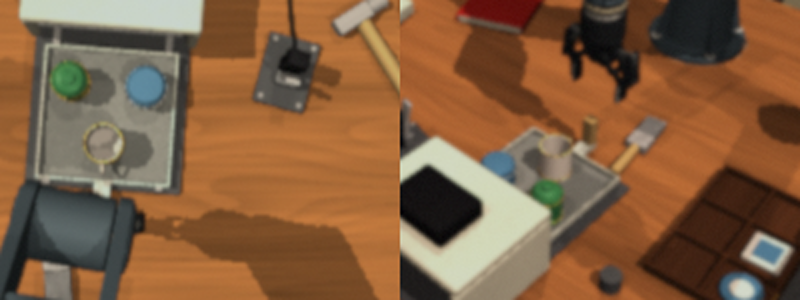

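All three pieces stand upright in the tray: jar (70,80), box (147,87) and can (103,143). I'll take the post and push the tray home gently.

>>> move_arm(commands="-3 -7 0 0 0 0 1; -3 -7 40 0 0 0 1; -3 -7 80 0 0 0 1; -3 -7 88 0 0 0 1; -3 -7 88 0 0 0 1")

```text
t: 31.7
tcp_pos: [0.4547, 0.0225, 0.0454]
tool_rot: [0.035, 0.999, 0.0, -0.0]
force: [0.4, -0.7, 0.4]
finger_gap: 0.998
gripper_force: 0.0
```

>>> move_arm(commands="0 0 0 0 0 0 -1; 0 0 0 0 0 0 -1; 0 0 0 0 0 0 -1; 0 0 0 0 0 0 -1; 0 0 0 0 0 0 -1", grip_force=40)

```text
t: 32.33
tcp_pos: [0.4544, 0.0227, 0.0463]
tool_rot: [0.035, 0.999, -0.0, 0.001]
force: [-0.5, -0.2, 5.0]
finger_gap: 0.256
gripper_force: 40.3
```

>>> move_arm(commands="-4 0 0 0 0 0 -1; -12 0 0 0 0 0 -1; -22 0 0 0 0 0 -1; -34 0 0 0 0 0 -1; -46 0 0 0 0 0 -1")

```text
t: 32.95
tcp_pos: [0.4998, 0.0194, 0.0463]
tool_rot: [0.035, 0.999, -0.0, -0.0]
force: [-2.0, -2.0, 7.0]
finger_gap: 0.255
gripper_force: 40.2
```

>>> move_arm(commands="-12 0 0 0 0 0 -1; -24 0 0 0 0 0 -1; -36 0 0 0 0 0 -1; -48 0 0 0 0 0 -1; -60 0 0 0 0 0 -1")

```text
t: 33.58
tcp_pos: [0.5597, 0.015, 0.0463]
tool_rot: [0.035, 0.999, -0.0, -0.0]
force: [-1.7, -1.6, 5.1]
finger_gap: 0.252
gripper_force: 40.2
```

>>> move_arm(commands="-12 0 0 0 0 0 -1; -24 0 0 0 0 0 -1; -34 0 0 0 0 0 -1; -42 0 0 0 0 0 -1; -48 0 0 0 0 0 -1")

```text
t: 34.2
tcp_pos: [0.608, 0.0115, 0.0463]
tool_rot: [0.035, 0.999, -0.0, 0.0]
force: [-2.3, -2.7, 5.8]
finger_gap: 0.253
gripper_force: 40.2
```

```bash
python3 -c "
from h import *
plan((651.5,8.5,46,176))"
```

```text
t 34.2 tcp [608.   11.5  46.3] psi 176.0 F [-2.3 -2.7  5.8] gap 0.253 gf 40.2 q6 -1.66
[-43.6   0.1   0.4] [-0.  0. -0.] rows 0.7
```

>>> move_arm(commands="-9 0 0 0 0 0 -1; -18 0 0 0 0 0 -1; -27 0 0 0 0 0 -1; -34 0 0 0 0 0 -1; -40 0 0 0 0 0 -1")

```text
t: 34.83
tcp_pos: [0.6478, 0.0085, 0.0463]
tool_rot: [0.035, 0.999, -0.0, 0.0]
force: [-3.0, -3.3, 6.0]
finger_gap: 0.25
gripper_force: 40.2
```

>>> move_arm(commands="-2 0 0 0 0 0 -1; -4 0 0 0 0 0 -1; -5 0 0 0 0 0 -1; -6 0 0 0 0 0 -1; -6 0 0 0 0 0 -1")

```text
t: 35.45
tcp_pos: [0.6527, 0.0082, 0.0463]
tool_rot: [0.035, 0.999, -0.0, -0.001]
force: [-3.8, -3.3, 6.8]
finger_gap: 0.251
gripper_force: 40.5
```

>>> move_arm(commands="-1 0 0 0 0 0 -1; -2 0 0 0 0 0 -1; -3 0 0 0 0 0 -1; -3 0 0 0 0 0 -1; -3 0 0 0 0 0 -1")

```text
t: 36.08
tcp_pos: [0.6526, 0.0082, 0.0463]
tool_rot: [0.035, 0.999, -0.0, -0.004]
force: [-9.2, -4.2, 11.5]
finger_gap: 0.252
gripper_force: 41.2
```

The tray stopped against its home stop at x≈652.6. I'll release the post and go to the pistol grip.

>>> move_arm(commands="2 0 0 0 0 0 1; 3 0 0 0 0 0 1; 3 0 0 0 0 0 1; 3 0 -25 0 0 0 1; 3 0 -60 0 0 0 1")

```text
t: 36.7
tcp_pos: [0.6527, 0.0092, 0.1046]
tool_rot: [0.035, 0.999, 0.0, -0.002]
force: [1.1, -0.1, -0.3]
finger_gap: 1.003
gripper_force: 0.0
```

>>> move_arm(commands="0 0 -40 0 0 10 1; 20 -20 -60 0 0 20 1; 30 -60 -60 0 0 30 1; 35 -110 -60 0 0 40 1; 35 -160 -60 0 0 50 1")

```text
t: 37.33
tcp_pos: [0.6072, -0.1491, 0.1656]
tool_rot: [0.456, 0.89, 0.0, 0.0]
force: [0.9, -0.5, -0.8]
finger_gap: 0.999
gripper_force: 0.0
```

>>> move_arm(commands="0 0 0 0 0 10 1; 0 0 0 0 0 20 1; 0 0 0 0 0 30 1; 0 0 0 0 0 40 1; 0 0 0 0 0 50 1")

```text
t: 37.95
tcp_pos: [0.6076, -0.1482, 0.1653]
tool_rot: [0.79, 0.613, 0.0, -0.0]
force: [0.3, -0.3, -0.0]
finger_gap: 1.002
gripper_force: 0.0
```

Run:
```python
from h import *
plan((662,-256.5,155,74.5),(662,-256.5,115,74.5))
T=snapshot("top");S=snapshot("scene");pickle.dump((T,S),open("t5.pkl","wb"))
a=np.hstack([T["image"][90:240,190:390],S["image"][130:280,130:330]])[:,:,::-1]
cv2.imwrite("pics/t5.png",cv2.resize(a,(800,300),interpolation=cv2.INTER_CUBIC))
```

```text
t 37.95 tcp [ 607.6 -148.2  165.3] psi 75.7 F [ 0.3 -0.3 -0. ] gap 1.002 gf 0.0 q6 -0.17
[-91.5  79.5  10.3] [-0.  -0.   1.2] rows 1.9
[ 0.  0. 40.] [0. 0. 0.] rows 0.6
```

View pics/t5.png

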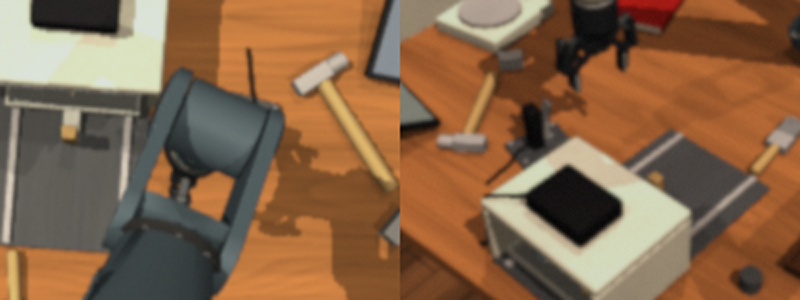

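>>> move_arm(commands="-40 35 0 0 0 1 1; -80 70 5 0 0 1 1; -91 80 10 0 0 1 1; -91 80 10 0 0 1 1; -91 80 10 0 0 1 1")

```text
t: 38.67
tcp_pos: [0.6622, -0.2542, 0.1552]
tool_rot: [0.793, 0.609, -0.0, -0.001]
force: [0.4, 0.6, 0.0]
finger_gap: 0.999
gripper_force: 0.0
```

Run:
```python
from h import *
plan((662,-256.5,115,74.5),(662,-256.5,61,74.5))
S=snapshot("scene");cv2.imwrite("pics/g2.png",cv2.resize(S["image"][130:230,150:270,::-1],(720,600),interpolation=cv2.INTER_CUBIC))
```

```text
t 38.67 tcp [ 662.2 -254.2  155.2] psi 75.1 F [0.4 0.6 0. ] gap 0.999 gf 0.0 q6 -0.26
[-2.3  0.5 40.2] [-0.1 -0.1  0.6] rows 0.6
[ 0.  0. 54.] [0. 0. 0.] rows 0.9
```

View pics/g2.png

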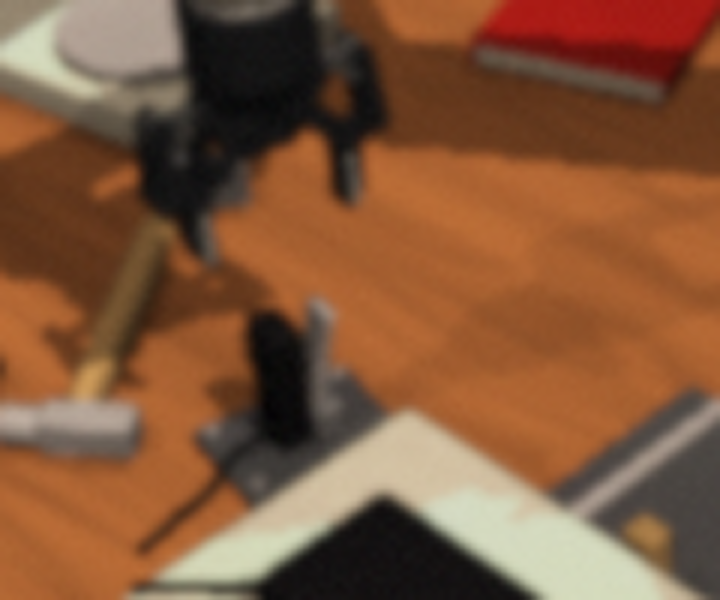

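Run:
```python
from h import *
d=pickle.load(open("s0.pkl","rb"));S,T=d["scene"],d["top"]
f=lambda p:[round((a-o)*6,0) for a,o in zip(proj(S,p),(150,130))]
u=np.array([np.cos(np.radians(-15.5)),np.sin(np.radians(-15.5)),0])
tc=np.array([.6622,-.2542,.168]);print("tips",f(tc+.042*u),f(tc-.042*u),"seen 205,255 350,200")
for g in((.666,-.2575,.1),(.664,-.257,.1),(.670,-.253,.1)):
    g=np.array(g);print("grip top",f(g),"trig tip",f(g-.035*u),"base",f(g-[0,0,.09]),np.round(proj(T,g),1))
```

```text
tips [np.float64(207.0), np.float64(252.0)] [np.float64(336.0), np.float64(199.0)] seen 205,255 350,200
grip top [np.float64(277.0), np.float64(318.0)] trig tip [np.float64(328.0), np.float64(296.0)] base [np.float64(293.0), np.float64(430.0)] [318.  149.5]
grip top [np.float64(280.0), np.float64(316.0)] trig tip [np.float64(331.0), np.float64(294.0)] base [np.float64(296.0), np.float64(429.0)] [317.8 150.2]
grip top [np.float64(277.0), np.float64(324.0)] trig tip [np.float64(329.0), np.float64(302.0)] base [np.float64(294.0), np.float64(437.0)] [316.4 148.1]
```

Fingers straddle the grip: tips at (205,255) and (350,200), the grip top at (275,322) and the trigger tip at (320,302) between them. I'll go down.

>>> move_arm(commands="-2 1 15 0 0 0.6 1; -2 1 40 0 0 0.6 1; -2 1 55 0 0 0.6 1; -2 1 55 0 0 0.6 1; -2 1 55 0 0 0.6 1", grip_force=30)

```text
t: 39.35
tcp_pos: [0.664, -0.2582, 0.1011]
tool_rot: [0.796, 0.605, 0.0, 0.001]
force: [0.6, -0.2, 0.3]
finger_gap: 0.998
gripper_force: 0.0
```

>>> move_arm(commands="0 0 10 0 0 0 1; 0 0 20 0 0 0 1; 0 0 30 0 0 0 1; 0 0 38 0 0 0 1; 0 0 38 0 0 0 1")

```text
t: 39.98
tcp_pos: [0.6628, -0.2578, 0.0613]
tool_rot: [0.797, 0.605, -0.0, -0.001]
force: [0.3, -0.4, 0.1]
finger_gap: 0.998
gripper_force: 0.0
```

Run:
```python
from h import *
plan((663,-256,61,74.5))
S=snapshot("scene");cv2.imwrite("pics/g3.png",cv2.resize(S["image"][130:230,150:270,::-1],(720,600),interpolation=cv2.INTER_CUBIC))
```

```text
t 39.98 tcp [ 662.8 -257.8   61.3] psi 74.4 F [ 0.3 -0.4  0.1] gap 0.998 gf 0.0 q6 -0.26
[ 1.7 -0.3  0.3] [-0.1 -0.  -0.1] rows 0.0
```

View pics/g3.png

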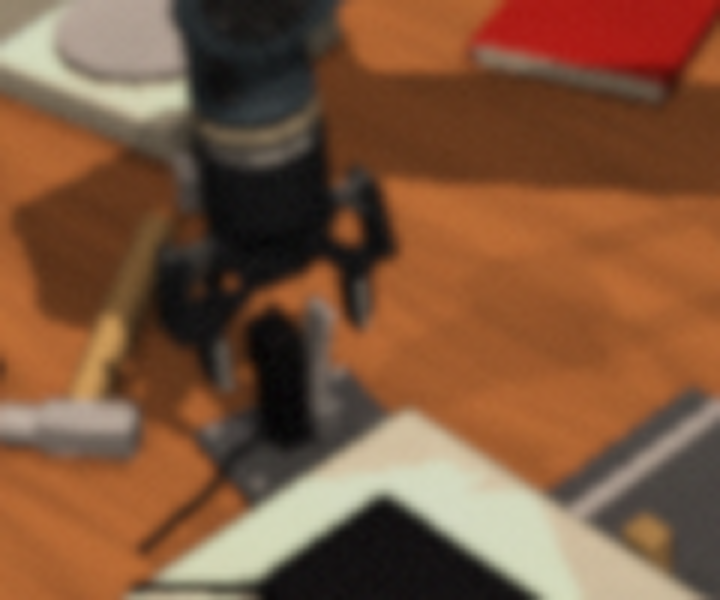

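>>> move_arm(commands="0 0 0 0 0 0 0.4; 0 0 0 0 0 0 0.2; 0 0 0 0 0 0 0.1; 0 0 0 0 0 0 0.05; 0 0 0 0 0 0 0.05", grip_force=30)

```text
t: 40.65
tcp_pos: [0.6629, -0.2579, 0.0628]
tool_rot: [0.797, 0.605, -0.0, -0.001]
force: [-5.6, 1.4, 4.3]
finger_gap: 0.522
gripper_force: 2.6
```

>>> move_arm(commands="0 0 0 0 0 0 -1; 0 0 0 0 0 0 -1; 0 0 0 0 0 0 -1; 0 0 0 0 0 0 -1; 0 0 0 0 0 0 -1", grip_force=35)

```text
t: 41.28
tcp_pos: [0.6668, -0.259, 0.0637]
tool_rot: [0.797, 0.605, 0.002, 0.003]
force: [6.1, -0.6, 2.2]
finger_gap: 0.387
gripper_force: 39.4
```

>>> move_arm(commands="0 0 0 0 0 0 -1; 0 0 0 0 0 0 1; 0 0 0 0 0 0 1; 0 0 0 0 0 0 1; 0 0 0 0 0 0 1")

```text
t: 41.9
tcp_pos: [0.6642, -0.2586, 0.0631]
tool_rot: [0.797, 0.605, 0.0, 0.001]
force: [0.1, -0.5, 0.5]
finger_gap: 0.998
gripper_force: 0.0
```

>>> move_arm(commands="0 0 -20 0 0 0 1; 0 0 -50 0 0 0 1; 0 0 -90 0 0 0 1; 0 0 -105 0 0 0 1; 0 0 -105 0 0 0 1")

```text
t: 42.52
tcp_pos: [0.6643, -0.2586, 0.1697]
tool_rot: [0.797, 0.605, 0.001, 0.002]
force: [0.2, -0.6, -0.0]
finger_gap: 1.003
gripper_force: 0.0
```

Run:
```python
from h import *
plan((600,-130,165,125),(640,9.5,130,176),(652.5,8.8,46,176))
S=snapshot("scene");T=snapshot("top");a=np.hstack([T["image"][90:240,190:390],S["image"][130:280,130:330]])[:,:,::-1]
cv2.imwrite("pics/t6.png",cv2.resize(a,(800,300),interpolation=cv2.INTER_CUBIC))
```

```text
t 42.52 tcp [ 664.3 -258.6  169.7] psi 74.4 F [ 0.2 -0.6 -0. ] gap 1.003 gf 0.0 q6 -0.26
[106.6 -96.6   4.2] [  0.2   0.1 -50.6] rows 4.7
[ 91.3 112.8  35. ] [  0.   0. -51.] rows 4.8
[-12.5   0.2  84. ] [0. 0. 0.] rows 1.4
```

View pics/t6.png

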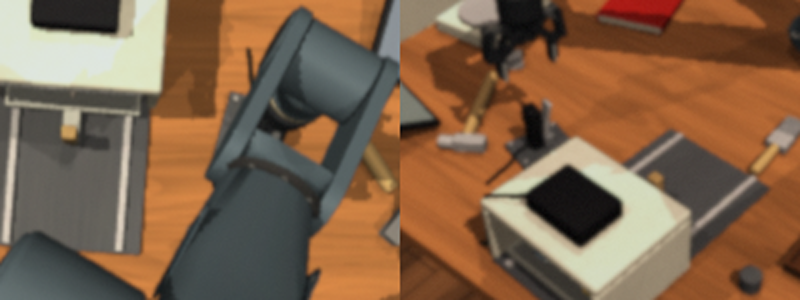

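The trigger stands off the grip again at (547,108) and the tray is still home. Back to the post.

>>> move_arm(commands="20 -20 0 0 0 -10 1; 42 -40 0 0 0 -20 1; 64 -60 0 0 0 -30 1; 86 -80 0 0 0 -40 1; 107 -97 0 0 0 -50 1")

```text
t: 43.25
tcp_pos: [0.5969, -0.1276, 0.1655]
tool_rot: [0.464, 0.886, -0.0, -0.002]
force: [0.2, 0.5, -0.1]
finger_gap: 1.0
gripper_force: 0.0
```

>>> move_arm(commands="18 22 5 0 0 -10 1; 36 44 10 0 0 -20 1; 54 66 15 0 0 -30 1; 72 88 20 0 0 -40 1; 88 108 25 0 0 -50 1")

```text
t: 43.88
tcp_pos: [0.6371, 0.0059, 0.1403]
tool_rot: [0.046, 0.999, 0.0, -0.002]
force: [0.3, 0.1, 0.3]
finger_gap: 0.992
gripper_force: 0.0
```

Run:
```python
from h import *
plan((650,8.8,120,176),(650,8.8,46,176))
```

```text
t 43.88 tcp [637.1   5.9 140.3] psi 174.7 F [0.3 0.1 0.3] gap 0.992 gf 0.0 q6 -1.64
[-12.6   4.1  20.2] [ 0.  -0.2 -1.3] rows 0.4
[ 0.  0. 74.] [0. 0. 0.] rows 1.2
```

>>> move_arm(commands="-12 4 0 0 0 -1.3 1; -12 4 40 0 0 -1.3 1; -12 4 80 0 0 -1.3 1; -12 4 94 0 0 -1.3 1; -12 4 94 0 0 -1.3 1")

```text
t: 44.5
tcp_pos: [0.6502, 0.0068, 0.0474]
tool_rot: [0.038, 0.999, 0.0, -0.001]
force: [0.9, 0.0, 0.8]
finger_gap: 0.999
gripper_force: 0.0
```

>>> move_arm(commands="0 0 0 0 0 0 -1; 0 0 0 0 0 0 -1; 0 0 0 0 0 0 -1; 0 0 0 0 0 0 -1; 0 0 0 0 0 0 -1", grip_force=40)

```text
t: 45.12
tcp_pos: [0.6511, 0.0082, 0.0497]
tool_rot: [0.038, 0.999, 0.0, 0.001]
force: [-1.2, 3.5, 5.3]
finger_gap: 0.249
gripper_force: 41.0
```

Run:
```python
from h import *
plan((451,23.5,46,176))
```

```text
t 45.12 tcp [651.1   8.2  49.7] psi 175.7 F [-1.2  3.5  5.3] gap 0.249 gf 41.0 q6 -1.66
[2.007e+02 2.000e-01 3.400e+00] [ 0.1  0.1 -0.3] rows 3.2
```

Draw the tray out the full 199 mm, gently.

>>> move_arm(commands="4 1 0 0 0 0 -1; 12 1 0 0 0 0 -1; 22 1 0 0 0 0 -1; 34 1 0 0 0 0 -1; 46 1 0 0 0 0 -1")

```text
t: 45.75
tcp_pos: [0.6058, 0.0116, 0.0497]
tool_rot: [0.038, 0.999, -0.0, 0.002]
force: [1.6, 1.6, 5.9]
finger_gap: 0.252
gripper_force: 41.0
```

>>> move_arm(commands="12 0 0 0 0 0 -1; 24 0 0 0 0 0 -1; 36 0 0 0 0 0 -1; 48 0 0 0 0 0 -1; 60 0 0 0 0 0 -1")

```text
t: 46.38
tcp_pos: [0.546, 0.016, 0.0497]
tool_rot: [0.038, 0.999, -0.0, 0.002]
force: [2.7, -0.8, 8.2]
finger_gap: 0.249
gripper_force: 41.1
```

>>> move_arm(commands="12 0 0 0 0 0 -1; 24 0 0 0 0 0 -1; 36 0 0 0 0 0 -1; 46 0 0 0 0 0 -1; 54 0 0 0 0 0 -1")

```text
t: 47.0
tcp_pos: [0.4919, 0.0199, 0.0496]
tool_rot: [0.038, 0.999, -0.0, 0.002]
force: [1.9, 0.3, 8.8]
finger_gap: 0.248
gripper_force: 41.5
```

>>> move_arm(commands="8 0 0 0 0 0 -1; 16 0 0 0 0 0 -1; 24 0 0 0 0 0 -1; 30 0 0 0 0 0 -1; 35 0 0 0 0 0 -1")

```text
t: 47.62
tcp_pos: [0.4572, 0.0225, 0.0496]
tool_rot: [0.037, 0.999, -0.0, 0.002]
force: [2.0, -0.2, 10.2]
finger_gap: 0.25
gripper_force: 41.6
```

>>> move_arm(commands="2 0 0 0 0 0 -1; 3 0 0 0 0 0 -1; 3 0 0 0 0 0 -1; 3 0 0 0 0 0 -1; 3 0 0 0 0 0 -1")

```text
t: 48.25
tcp_pos: [0.4541, 0.0227, 0.0496]
tool_rot: [0.037, 0.999, -0.0, 0.002]
force: [1.6, -0.8, 11.4]
finger_gap: 0.252
gripper_force: 41.7
```

>>> move_arm(commands="0 0 0 0 0 0 1; 0 0 0 0 0 0 1; 0 0 0 0 0 0 1; 0 0 -30 0 0 0 1; 0 0 -70 0 0 0 1")

```text
t: 48.88
tcp_pos: [0.452, 0.0234, 0.1183]
tool_rot: [0.038, 0.999, 0.0, -0.002]
force: [0.4, 0.2, -0.5]
finger_gap: 0.998
gripper_force: 0.0
```

Run:
```python
from h import *
plan()
T=snapshot("top");S=snapshot("scene");pickle.dump((T,S),open("t7.pkl","wb"));T4,S4=pickle.load(open("t4.pkl","rb"))
for n,X,Y in(("before",T4,S4),("now",T,S)):
  for k,lo,hi in(("green",(45,90,30),(85,255,255)),("blue",(98,90,30),(125,255,255))):
    b=[x for x in blobs(X,lo,hi) if x[1][0]>150];s=blobs(Y,lo,hi,20,(200,180,330,280)); print(n,k,b,[np.round(onz(X,*x[1],.063)*1000,1) for x in b],s)
a=np.hstack([T["image"][140:230,170:290],S["image"][180:270,220:340]])[:,:,::-1]
cv2.imwrite("pics/t7.png",cv2.resize(a,(800,300),interpolation=cv2.INTER_CUBIC))
```

```text
t 48.88 tcp [452.   23.4 118.3] psi 175.7 F [ 0.4  0.2 -0.5] gap 0.998 gf 0.0 q6 -1.69
before green [(245, [203.84, 159.2], [195, 151, 18, 18])] [array([642.4,  67.5,  63. ])] [(164, [273.96, 227.23], [266, 220, 15, 20])]
before blue [(258, [242.5, 162.5], [234, 154, 18, 18])] [array([633. , -44.4,  63. ])] [(109, [249.5, 211.39], [242, 207, 15, 11])]
now green [(241, [204.12, 158.75], [196, 150, 17, 18])] [array([643.7,  66.7,  63. ])] [(132, [273.02, 225.83], [265, 220, 16, 12]), (21, [277.48, 236.0], [276, 233, 4, 7])]
now blue [(259, [243.98, 154.44], [236, 145, 17, 19])] [array([656.4, -48.7,  63. ])] [(37, [246.3, 212.41], [241, 210, 10, 7])]
```

View pics/t7.png

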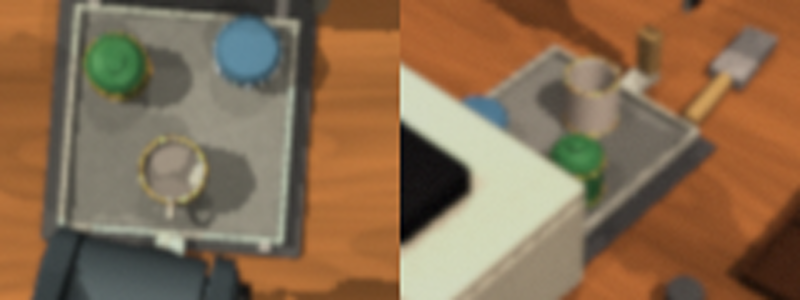

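The tray is out with everything upright. The box was knocked about 23 mm inwards, now at crop (248,50), i.e. about (656,-50) mm; jar (117,65) and can (172,172) are unmoved. I'll collect the jar first.

Run:
```python
from h import *
plan((643,64.5,130,176),(643,64.5,36,176))
```

```text
t 48.98 tcp [455.1  23.  121.2] psi 175.7 F [ 0.2 -0.4 -0.7] gap 0.996 gf 0.0 q6 -1.69
[-184.3   55.4   -7.7] [-0.   0.4 -0.3] rows 3.1
[ 0.  0. 94.] [0. 0. 0.] rows 1.5
```

>>> move_arm(commands="-30 0 -20 0 0 0 1; -80 15 -20 0 0 -0.3 1; -135 35 -15 0 0 -0.3 1; -184 55 -8 0 0 -0.3 1; -184 55 -8 0 0 -0.3 1", grip_force=30)

```text
t: 49.6
tcp_pos: [0.6436, 0.0652, 0.1245]
tool_rot: [0.034, 0.999, 0.0, 0.001]
force: [-0.7, 0.4, -0.9]
finger_gap: 1.001
gripper_force: 0.0
```

Run:
```python
from h import *
plan((643,64.5,36,176))
```

```text
t 49.6 tcp [643.6  65.2 124.5] psi 176.1 F [-0.7  0.4 -0.9] gap 1.001 gf 0.0 q6 -1.57
[ 0.7 -0.8 88.5] [0.  0.1 0.1] rows 1.4
```

>>> move_arm(commands="0 0 35 0 0 0 1; 0 0 70 0 0 0 1; 0 0 89 0 0 0 1; 0 0 89 0 0 0 1; 0 0 89 0 0 0 1")

```text
t: 50.22
tcp_pos: [0.6414, 0.0642, 0.0386]
tool_rot: [0.035, 0.999, -0.0, 0.001]
force: [-0.6, 0.5, 0.9]
finger_gap: 0.999
gripper_force: 0.0
```

>>> move_arm(commands="0 0 0 0 0 0 -1; 0 0 0 0 0 0 -1; 0 0 0 0 0 0 -1; 0 0 0 0 0 0 -1; 0 0 0 0 0 0 -1")

```text
t: 50.85
tcp_pos: [0.6418, 0.0644, 0.0391]
tool_rot: [0.035, 0.999, 0.0, 0.001]
force: [-0.6, 1.0, 6.3]
finger_gap: 0.619
gripper_force: 31.7
```

>>> move_arm(commands="0 0 -20 0 0 0 -1; 0 0 -60 0 0 0 -1; 0 0 -90 0 0 0 -1; 0 0 -90 0 0 0 -1; 0 0 -90 0 0 0 -1")

```text
t: 51.48
tcp_pos: [0.6398, 0.0644, 0.1268]
tool_rot: [0.035, 0.999, 0.0, -0.001]
force: [0.2, 0.1, -2.6]
finger_gap: 0.621
gripper_force: 32.4
```

Run:
```python
from h import *
plan((579,290.5,125,176),(579,290.5,26,176))
```

```text
t 51.48 tcp [639.8  64.4 126.8] psi 176.0 F [ 0.2  0.1 -2.6] gap 0.621 gf 32.4 q6 -1.57
[ 76.4 221.3   2. ] [-0.  -0.1 -0. ] rows 3.7
[ 0.  0. 99.] [0. 0. 0.] rows 1.6
```

>>> move_arm(commands="20 55 0 0 0 0 -1; 40 110 0 0 0 0 -1; 58 168 0 0 0 0 -1; 76 221 0 0 0 0 -1; 76 221 0 0 0 0 -1")

```text
t: 52.1
tcp_pos: [0.5771, 0.294, 0.1253]
tool_rot: [0.032, 0.999, -0.0, -0.002]
force: [0.3, -0.1, -1.7]
finger_gap: 0.618
gripper_force: 32.7
```

>>> move_arm(commands="0 0 0 0 0 0 -1; 0 0 30 0 0 0 -1; 0 0 60 0 0 0 -1; 0 0 80 0 0 0 -1; 0 0 80 0 0 0 -1")

```text
t: 52.72
tcp_pos: [0.5794, 0.2885, 0.0454]
tool_rot: [0.036, 0.999, -0.001, -0.002]
force: [-0.1, 0.4, -1.9]
finger_gap: 0.621
gripper_force: 32.7
```

Run:
```python
from h import *
plan((579,290.5,27,176))
T=snapshot("top");S=snapshot("scene");pickle.dump((T,S),open("t8.pkl","wb"))
for k,lo,hi in(("green",(45,90,30),(85,255,255)),("blue",(98,90,30),(125,255,255))):
    print(k,blobs(T,lo,hi),blobs(S,lo,hi,20,(200,180,450,330)))
```

```text
t 52.73 tcp [579.4 288.5  45.4] psi 175.9 F [-0.1  0.4 -1.9] gap 0.621 gf 32.7 q6 -1.21
[ 0.4  2.  18.4] [-0.1 -0.3 -0.1] rows 0.3
green [] [(177, [343.2, 245.01], [335, 238, 17, 15]), (79, [341.27, 256.66], [335, 252, 14, 9])]
blue [(261, [244.01, 154.38], [236, 145, 17, 19]), (32, [96.59, 190.59], [92, 189, 10, 4])] [(102, [368.87, 274.66], [360, 267, 21, 15]), (61, [383.43, 255.41], [378, 252, 12, 8]), (36, [246.31, 212.47], [241, 210, 10, 7])]
```

>>> move_arm(commands="0 2 4 0 0 0 -1; 0 2 9 0 0 0 -1; 0 2 14 0 0 0 -1; 0 2 16 0 0 0 -1; 0 2 16 0 0 0 -1")

```text
t: 53.45
tcp_pos: [0.5804, 0.2921, 0.0313]
tool_rot: [0.035, 0.999, -0.0, -0.0]
force: [-0.7, -0.5, -1.9]
finger_gap: 0.621
gripper_force: 32.7
```

>>> move_arm(commands="0 0 0.7 0 0 0 -1; 0 0 1.4 0 0 0 -1; 0 0 2 0 0 0 -1; 0 0 2 0 0 0 -1; 0 0 2 0 0 0 -1")

```text
t: 54.08
tcp_pos: [0.5806, 0.2921, 0.0296]
tool_rot: [0.035, 0.999, 0.0, 0.0]
force: [0.9, -0.1, -1.9]
finger_gap: 0.62
gripper_force: 32.7
```

>>> move_arm(commands="0 0 0.7 0 0 0 -1; 0 0 1.4 0 0 0 -1; 0 0 2 0 0 0 -1; 0 0 2 0 0 0 -1; 0 0 2 0 0 0 -1")

```text
t: 54.7
tcp_pos: [0.5806, 0.2921, 0.0276]
tool_rot: [0.035, 0.999, -0.0, -0.0]
force: [-1.1, -0.5, -1.6]
finger_gap: 0.617
gripper_force: 32.7
```

>>> move_arm(commands="0 0 0.4 0 0 0 -1; 0 0 0.8 0 0 0 -1; 0 0 0.8 0 0 0 -1; 0 0 0.8 0 0 0 -1; 0 0 0.8 0 0 0 -1")

```text
t: 55.32
tcp_pos: [0.5805, 0.2921, 0.0272]
tool_rot: [0.035, 0.999, 0.0, 0.0]
force: [-1.4, 0.0, 3.9]
finger_gap: 0.623
gripper_force: 33.1
```

>>> move_arm(commands="0 0 0 0 0 0 0.9; 0 0 0 0 0 0 0.9; 0 0 0 0 0 0 0.9; 0 0 -25 0 0 0 0.9; 0 0 -65 0 0 0 1")

```text
t: 55.95
tcp_pos: [0.5794, 0.2917, 0.0907]
tool_rot: [0.035, 0.999, -0.001, -0.002]
force: [0.8, 0.5, -0.1]
finger_gap: 1.0
gripper_force: 0.0
```

>>> move_arm(commands="0 -10 -40 0 0 0 1; 5 -65 -45 0 0 0 1; 10 -125 -45 0 0 0 1; 12 -185 -45 0 0 0 1; 12 -240 -45 0 0 0 1")

```text
t: 56.58
tcp_pos: [0.5515, 0.0517, 0.137]
tool_rot: [0.035, 0.999, -0.0, 0.0]
force: [0.7, -0.3, -0.5]
finger_gap: 1.0
gripper_force: 0.0
```

Run:
```python
from h import *
plan((551,16,130,176),(551,16,37,176))
T=snapshot("top");S=snapshot("scene");pickle.dump((T,S),open("t9.pkl","wb"))
for k,lo,hi in(("green",(45,90,30),(85,255,255)),("blue",(98,90,30),(125,255,255))):
    b=blobs(T,lo,hi);print(k,b,[np.round(onz(T,*x[1],.05)*1000,1) for x in b],blobs(S,lo,hi,20,(200,180,450,330)))
```

```text
t 56.58 tcp [551.5  51.7 137. ] psi 176.0 F [ 0.7 -0.3 -0.5] gap 1.0 gf 0.0 q6 -1.61
[ -1.9 -35.6   7. ] [-0.  0.  0.] rows 0.6
[ 0.  0. 93.] [0. 0. 0.] rows 1.5
green [(252, [125.22, 180.13], [116, 172, 19, 17])] [array([582.5, 296.3,  50. ])] [(177, [343.51, 250.06], [335, 244, 18, 13]), (79, [341.44, 261.32], [335, 257, 15, 9])]
blue [(262, [243.99, 154.35], [236, 145, 17, 19]), (164, [97.93, 182.75], [87, 173, 21, 20]), (120, [96.04, 213.04], [91, 208, 11, 11])] [array([658.4, -48.8,  50. ]), array([574.9, 374.7,  50. ]), array([487.1, 379.1,  50. ])] [(103, [369.46, 274.83], [360, 267, 21, 15]), (65, [383.57, 255.48], [378, 251, 12, 10]), (35, [246.37, 212.46], [241, 210, 10, 7])]
```

>>> move_arm(commands="-2 -36 7 0 0 0 1; -2 -36 40 0 0 0 1; -2 -36 80 0 0 0 1; -2 -36 101 0 0 0 1; -2 -36 101 0 0 0 1")

```text
t: 57.3
tcp_pos: [0.5502, 0.0182, 0.0342]
tool_rot: [0.035, 0.999, 0.0, -0.002]
force: [0.6, 0.5, 0.3]
finger_gap: 1.001
gripper_force: 0.0
```

>>> move_arm(commands="0 0 0 0 0 0 -1; 0 0 0 0 0 0 -1; 0 0 0 0 0 0 -1; 0 0 0 0 0 0 -1; 0 0 0 0 0 0 -1")

```text
t: 57.92
tcp_pos: [0.5524, 0.0175, 0.0371]
tool_rot: [0.035, 0.999, -0.0, 0.001]
force: [-0.0, 1.2, 5.9]
finger_gap: 0.655
gripper_force: 33.1
```

>>> move_arm(commands="0 0 -20 0 0 0 -1; 0 0 -60 0 0 0 -1; 0 0 -90 0 0 0 -1; 0 0 -90 0 0 0 -1; 0 0 -90 0 0 0 -1")

```text
t: 58.55
tcp_pos: [0.5503, 0.0176, 0.1249]
tool_rot: [0.035, 0.999, 0.0, -0.001]
force: [-0.6, -1.1, -1.1]
finger_gap: 0.655
gripper_force: 32.6
```

Run:
```python
from h import *
plan((398,288,125,176),(398,288,45,176))
```

```text
t 58.55 tcp [550.3  17.6 124.9] psi 176.0 F [-0.6 -1.1 -1.1] gap 0.655 gf 32.6 q6 -1.67
[170.9 259.1   0.3] [ 0.  -0.1 -0. ] rows 5.0
[ 0.  0. 80.] [0. 0. 0.] rows 1.3
```

>>> move_arm(commands="36 50 0 0 0 0 -1; 70 105 0 0 0 0 -1; 105 160 0 0 0 0 -1; 138 210 0 0 0 0 -1; 168 255 0 0 0 0 -1")

```text
t: 59.18
tcp_pos: [0.3992, 0.2848, 0.1242]
tool_rot: [0.035, 0.999, -0.001, -0.002]
force: [1.0, -0.2, -1.6]
finger_gap: 0.656
gripper_force: 32.8
```

>>> move_arm(commands="0 0 0 0 0 0 -1; 0 0 20 0 0 0 -1; 0 0 40 0 0 0 -1; 0 0 60 0 0 0 -1; 0 0 60 0 0 0 -1")

```text
t: 59.8
tcp_pos: [0.4005, 0.282, 0.0637]
tool_rot: [0.036, 0.999, -0.001, -0.002]
force: [0.2, -0.4, -2.0]
finger_gap: 0.657
gripper_force: 33.1
```

Run:
```python
from h import *
plan((398,288,28,176))
```

```text
t 59.8 tcp [400.5 282.   63.7] psi 175.9 F [ 0.2 -0.4 -2. ] gap 0.657 gf 33.1 q6 -1.11
[ 2.7  5.9 35.7] [-0.1 -0.3 -0.1] rows 0.6
```

>>> move_arm(commands="2 6 0 0 0 0 -1; 2 6 12 0 0 0 -1; 2 6 22 0 0 0 -1; 2 6 30 0 0 0 -1; 2 6 34 0 0 0 -1")

```text
t: 60.42
tcp_pos: [0.3997, 0.2896, 0.0311]
tool_rot: [0.035, 0.999, -0.0, -0.0]
force: [0.6, -0.3, -1.7]
finger_gap: 0.661
gripper_force: 33.1
```

>>> move_arm(commands="0 0 0.5 0 0 0 -1; 0 0 1 0 0 0 -1; 0 0 1.5 0 0 0 -1; 0 0 1.5 0 0 0 -1; 0 0 1.5 0 0 0 -1")

```text
t: 61.05
tcp_pos: [0.4, 0.2897, 0.0304]
tool_rot: [0.035, 0.999, 0.0, 0.0]
force: [0.2, -0.8, -1.2]
finger_gap: 0.658
gripper_force: 33.1
```

>>> move_arm(commands="0 0 1 0 0 0 -1; 0 0 2 0 0 0 -1; 0 0 3 0 0 0 -1; 0 0 4 0 0 0 -1; 0 0 4 0 0 0 -1")

```text
t: 61.68
tcp_pos: [0.3999, 0.2897, 0.0262]
tool_rot: [0.035, 0.999, -0.0, -0.0]
force: [0.7, -0.6, -1.6]
finger_gap: 0.658
gripper_force: 33.1
```

>>> move_arm(commands="0 0 0.5 0 0 0 -1; 0 0 1 0 0 0 -1; 0 0 1.4 0 0 0 -1; 0 0 1.4 0 0 0 -1; 0 0 1.4 0 0 0 -1")

```text
t: 62.3
tcp_pos: [0.3999, 0.2897, 0.0252]
tool_rot: [0.035, 0.999, 0.0, 0.0]
force: [-0.4, -0.6, 4.2]
finger_gap: 0.66
gripper_force: 33.5
```

>>> move_arm(commands="0 0 0 0 0 0 0.9; 0 0 0 0 0 0 0.9; 0 0 0 0 0 0 0.9; 0 0 -25 0 0 0 0.9; 0 0 -65 0 0 0 1")

```text
t: 62.92
tcp_pos: [0.3991, 0.2892, 0.0895]
tool_rot: [0.035, 0.999, -0.001, -0.002]
force: [-0.2, -0.1, -1.0]
finger_gap: 1.001
gripper_force: 0.0
```

>>> move_arm(commands="-10 -20 -40 0 0 0 1; -45 -65 -50 0 0 0 1; -80 -115 -50 0 0 0 1; -115 -165 -50 0 0 0 1; -150 -215 -50 0 0 0 1")

```text
t: 63.55
tcp_pos: [0.5353, 0.063, 0.14]
tool_rot: [0.035, 0.999, 0.0, 0.0]
force: [0.7, 0.5, 0.3]
finger_gap: 1.002
gripper_force: 0.0
```

Run:
```python
from h import *
plan((649,-49.7,125,176),(649,-49.7,32,176))
T=snapshot("top")
b=blobs(T,(98,90,30),(125,255,255));print(b,[np.round(onz(T,*x[1],.063)*1000,1) for x in b], blobs(T,(45,90,30),(85,255,255)))
```

```text
t 63.55 tcp [535.3  63.  140. ] psi 176.0 F [0.7 0.5 0.3] gap 1.002 gf 0.0 q6 -1.59
[-121.3 -104.5   15. ] [ 0.  0. -0.] rows 2.6
[ 0.  0. 93.] [0. 0. 0.] rows 1.5
[(261, [243.97, 154.33], [236, 145, 17, 19]), (166, [97.86, 182.75], [87, 173, 21, 20]), (119, [96.0, 213.0], [91, 208, 11, 11])] [array([656.8, -48.6,  63. ]), array([574.1, 370.6,  63. ]), array([487.4, 374.8,  63. ])] [(255, [125.27, 180.1], [116, 172, 19, 17])]
```

>>> move_arm(commands="-35 -30 5 0 0 0 1; -75 -65 10 0 0 0 1; -121 -104 15 0 0 0 1; -121 -104 15 0 0 0 1; -121 -104 15 0 0 0 1")

```text
t: 64.22
tcp_pos: [0.6468, -0.047, 0.1241]
tool_rot: [0.035, 0.999, 0.0, -0.001]
force: [-0.6, 1.3, 0.0]
finger_gap: 0.999
gripper_force: 0.0
```

>>> move_arm(commands="0 0 20 0 0 0 1; 0 0 40 0 0 0 1; 0 0 50 0 0 0 1; 0 0 50 0 0 0 1; 0 0 50 0 0 0 1")

```text
t: 64.85
tcp_pos: [0.6484, -0.0474, 0.0754]
tool_rot: [0.035, 0.999, -0.0, 0.0]
force: [0.4, 0.0, 0.1]
finger_gap: 1.0
gripper_force: 0.0
```

Run:
```python
from h import *
plan((650,-49.7,32,176))
```

```text
t 64.85 tcp [648.4 -47.4  75.4] psi 176.0 F [0.4 0.  0.1] gap 1.0 gf 0.0 q6 -1.75
[-1.7 -2.2 43.4] [-0.   0.1  0. ] rows 0.7
```

>>> move_arm(commands="-1 -2 10 0 0 0 1; -1 -2 20 0 0 0 1; -1 -2 30 0 0 0 1; -1 -2 38 0 0 0 1; -1 -2 44 0 0 0 1")

```text
t: 65.47
tcp_pos: [0.6486, -0.0494, 0.0301]
tool_rot: [0.035, 0.999, 0.0, -0.0]
force: [0.5, -0.2, -0.1]
finger_gap: 1.003
gripper_force: 0.0
```

>>> move_arm(commands="0 0 0 0 0 0 -1; 0 0 0 0 0 0 -1; 0 0 0 0 0 0 -1; 0 0 0 0 0 0 -1; 0 0 0 0 0 0 -1")

```text
t: 66.1
tcp_pos: [0.6489, -0.0494, 0.0311]
tool_rot: [0.035, 0.999, 0.0, 0.0]
force: [-0.4, -0.3, 0.8]
finger_gap: 0.681
gripper_force: 32.9
```

>>> move_arm(commands="0 0 -10 0 0 0 -1; 0 0 -30 0 0 0 -1; 0 0 -60 0 0 0 -1; 0 0 -90 0 0 0 -1; 0 0 -90 0 0 0 -1")

```text
t: 66.72
tcp_pos: [0.6515, -0.0501, 0.125]
tool_rot: [0.035, 0.999, -0.001, 0.004]
force: [0.6, 0.8, -2.3]
finger_gap: 0.685
gripper_force: 32.9
```

Run:
```python
from h import *
plan((570,100,125,176),(487,288,125,176),(487,288,45,176))
```

```text
t 66.72 tcp [651.5 -50.1 125. ] psi 176.0 F [ 0.6  0.8 -2.3] gap 0.685 gf 32.9 q6 -1.75
[ 91.7 144.1  -1. ] [-0.1  0.5  0. ] rows 2.7
[ 95.9 181.8   0. ] [0. 0. 0.] rows 3.3
[ 0.  0. 80.] [0. 0. 0.] rows 1.3
```

>>> move_arm(commands="25 35 0 0 0 0 -1; 60 85 0 0 0 0 -1; 90 135 0 0 0 0 -1; 120 190 0 0 0 0 -1; 150 240 0 0 0 0 -1")

```text
t: 67.35
tcp_pos: [0.5145, 0.2019, 0.1203]
tool_rot: [0.035, 0.999, -0.0, -0.0]
force: [-0.5, 0.1, -1.7]
finger_gap: 0.681
gripper_force: 33.0
```

Run:
```python
from h import *
plan((480,288,125,176))
```

```text
t 67.35 tcp [514.5 201.9 120.3] psi 176.0 F [-0.5  0.1 -1.7] gap 0.681 gf 33.0 q6 -1.33
[40.5 83.4 -4.7] [-0.  -0.1 -0. ] rows 1.5
```

>>> move_arm(commands="20 42 0 0 0 0 -1; 40 83 0 0 0 0 -1; 40 83 0 0 0 0 -1; 40 83 0 0 0 0 -1; 40 83 0 0 0 0 -1")

```text
t: 67.97
tcp_pos: [0.4823, 0.2849, 0.1206]
tool_rot: [0.036, 0.999, -0.0, -0.0]
force: [1.1, 0.1, -2.7]
finger_gap: 0.683
gripper_force: 33.3
```

>>> move_arm(commands="0 0 25 0 0 0 -1; 0 0 50 0 0 0 -1; 0 0 70 0 0 0 -1; 0 0 78 0 0 0 -1; 0 0 78 0 0 0 -1")

```text
t: 68.6
tcp_pos: [0.4821, 0.2853, 0.0426]
tool_rot: [0.036, 0.999, -0.0, -0.0]
force: [-0.0, 0.1, -1.0]
finger_gap: 0.683
gripper_force: 33.3
```

Run:
```python
from h import *
plan((480,288,21,176))
T=snapshot("top")
print(blobs(T,(98,90,30),(125,255,255)), blobs(T,(45,90,30),(85,255,255)))
```

```text
t 68.6 tcp [482.1 285.3  42.6] psi 175.9 F [-0.   0.1 -1. ] gap 0.683 gf 33.3 q6 -1.16
[ 2.3  2.6 21.6] [-0.  -0.  -0.1] rows 0.3
[(168, [97.92, 182.79], [87, 173, 21, 20]), (67, [130.15, 207.21], [124, 204, 13, 8])] [(251, [125.2, 180.1], [116, 172, 19, 17])]
```

>>> move_arm(commands="2 3 2 0 0 0 -1; 2 3 8 0 0 0 -1; 2 3 14 0 0 0 -1; 2 3 18 0 0 0 -1; 2 3 20 0 0 0 -1")

```text
t: 69.28
tcp_pos: [0.4799, 0.289, 0.0225]
tool_rot: [0.035, 0.999, -0.0, -0.0]
force: [-0.2, -0.1, -2.0]
finger_gap: 0.682
gripper_force: 33.3
```

>>> move_arm(commands="0 0 0.5 0 0 0 -1; 0 0 1 0 0 0 -1; 0 0 1.5 0 0 0 -1; 0 0 2 0 0 0 -1; 0 0 2 0 0 0 -1")

```text
t: 69.9
tcp_pos: [0.4801, 0.2891, 0.0209]
tool_rot: [0.035, 0.999, 0.0, 0.0]
force: [0.0, 0.5, -1.9]
finger_gap: 0.686
gripper_force: 33.3
```

>>> move_arm(commands="0 0 0.5 0 0 0 -1; 0 0 1 0 0 0 -1; 0 0 1.3 0 0 0 -1; 0 0 1.3 0 0 0 -1; 0 0 1.3 0 0 0 -1")

```text
t: 70.53
tcp_pos: [0.4801, 0.2891, 0.0196]
tool_rot: [0.035, 0.999, -0.0, -0.0]
force: [0.3, 0.3, -1.8]
finger_gap: 0.684
gripper_force: 33.3
```

>>> move_arm(commands="0 0 0.4 0 0 0 -1; 0 0 0.8 0 0 0 -1; 0 0 0.8 0 0 0 -1; 0 0 0.8 0 0 0 -1; 0 0 0.8 0 0 0 -1")

```text
t: 71.15
tcp_pos: [0.4802, 0.2891, 0.0191]
tool_rot: [0.035, 0.999, 0.0, 0.0]
force: [-1.0, -0.4, 2.7]
finger_gap: 0.69
gripper_force: 33.7
```

Contact came at 19.1, as predicted. I'll release and go to the post.

>>> move_arm(commands="0 0 0 0 0 0 0.9; 0 0 0 0 0 0 0.9; 0 0 0 0 0 0 0.9; 0 0 -25 0 0 0 0.9; 0 0 -65 0 0 0 1")

```text
t: 71.78
tcp_pos: [0.4791, 0.2886, 0.0832]
tool_rot: [0.035, 0.999, -0.001, -0.002]
force: [0.9, 0.2, -0.3]
finger_gap: 1.001
gripper_force: 0.0
```

>>> move_arm(commands="0 -10 -30 0 0 0 1; 2 -60 -40 0 0 0 1; 5 -120 -40 0 0 0 1; 10 -180 -40 0 0 0 1; 12 -240 -40 0 0 0 1")

```text
t: 72.4
tcp_pos: [0.451, 0.049, 0.124]
tool_rot: [0.034, 0.999, -0.0, 0.0]
force: [0.9, 0.1, 0.3]
finger_gap: 1.003
gripper_force: 0.0
```

Run:
```python
from h import *
plan((452,23,125,176),(452,23,46,176))
T=snapshot("top");S=snapshot("scene");pickle.dump((T,S),open("t10.pkl","wb"))
a=np.hstack([T["image"][150:275,70:230],S["image"][190:315,250:410]])[:,:,::-1]
cv2.imwrite("pics/t10.png",cv2.resize(a,(800,312),interpolation=cv2.INTER_CUBIC))
```

```text
t 72.4 tcp [451.  49. 124.] psi 176.0 F [0.9 0.1 0.3] gap 1.003 gf 0.0 q6 -1.64
[ -2.8 -25.8  -1. ] [-0.  0.  0.] rows 0.4
[ 0.  0. 79.] [0. 0. 0.] rows 1.3
```

View pics/t10.png

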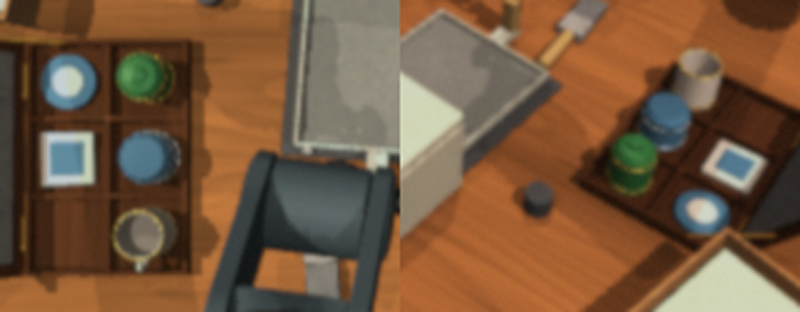

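Jar (145,77), box (148,157) and can (142,235) stand upright, each in its own well, with the tile and medallion untouched. Now I'll push the empty tray home.

>>> move_arm(commands="-3 -26 0 0 0 0 1; -3 -26 30 0 0 0 1; -3 -26 60 0 0 0 1; -3 -26 78 0 0 0 1; -3 -26 78 0 0 0 1")

```text
t: 73.12
tcp_pos: [0.4519, 0.0251, 0.0448]
tool_rot: [0.035, 0.999, 0.0, -0.001]
force: [-0.8, -0.2, 0.2]
finger_gap: 1.003
gripper_force: 0.0
```

>>> move_arm(commands="0 0 0 0 0 0 -1; 0 0 0 0 0 0 -1; 0 0 0 0 0 0 -1; 0 0 0 0 0 0 -1; 0 0 0 0 0 0 -1", grip_force=40)

```text
t: 73.75
tcp_pos: [0.4535, 0.0228, 0.0466]
tool_rot: [0.035, 0.999, -0.001, 0.001]
force: [-0.1, -8.3, 4.4]
finger_gap: 0.25
gripper_force: 42.2
```

>>> move_arm(commands="-12 0 0 0 0 0 -1; -24 0 0 0 0 0 -1; -36 0 0 0 0 0 -1; -48 0 0 0 0 0 -1; -60 0 0 0 0 0 -1")

```text
t: 74.38
tcp_pos: [0.5127, 0.0185, 0.0467]
tool_rot: [0.035, 0.999, -0.001, 0.0]
force: [-2.4, -8.3, 4.3]
finger_gap: 0.25
gripper_force: 42.1
```

>>> move_arm(commands="-15 0 0 0 0 0 -1; -30 0 0 0 0 0 -1; -45 0 0 0 0 0 -1; -60 0 0 0 0 0 -1; -72 0 0 0 0 0 -1")

```text
t: 75.0
tcp_pos: [0.5846, 0.0132, 0.0467]
tool_rot: [0.035, 0.999, -0.001, 0.0]
force: [-3.1, -6.9, 4.3]
finger_gap: 0.248
gripper_force: 42.1
```

>>> move_arm(commands="-12 0 0 0 0 0 -1; -24 0 0 0 0 0 -1; -36 0 0 0 0 0 -1; -45 0 0 0 0 0 -1; -52 0 0 0 0 0 -1")

```text
t: 75.62
tcp_pos: [0.6363, 0.0094, 0.0467]
tool_rot: [0.035, 0.999, -0.001, 0.0]
force: [-2.2, -7.2, 4.5]
finger_gap: 0.253
gripper_force: 42.0
```

```bash
python3 -c "
from h import *
plan((652.6,8.2,46,176))"
```

```text
t 75.62 tcp [636.3   9.4  46.7] psi 176.0 F [-2.2 -7.2  4.5] gap 0.253 gf 42.0 q6 -1.66
[-16.3  -0.    0.7] [-0.2  0.   0. ] rows 0.3
```

>>> move_arm(commands="-4 0 0 0 0 0 -1; -7 0 0 0 0 0 -1; -10 0 0 0 0 0 -1; -13 0 0 0 0 0 -1; -15 0 0 0 0 0 -1")

```text
t: 76.25
tcp_pos: [0.6491, 0.0085, 0.0467]
tool_rot: [0.035, 0.999, -0.001, -0.002]
force: [-7.7, -7.1, 8.3]
finger_gap: 0.253
gripper_force: 42.7
```

>>> move_arm(commands="-1 0 0 0 0 0 -1; -2 0 0 0 0 0 -1; -3 0 0 0 0 0 -1; -4 0 0 0 0 0 -1; -4 0 0 0 0 0 -1")

```text
t: 76.88
tcp_pos: [0.649, 0.0084, 0.0467]
tool_rot: [0.035, 0.999, -0.001, -0.006]
force: [-14.0, -6.4, 12.0]
finger_gap: 0.25
gripper_force: 43.4
```

>>> move_arm(commands="-1 0 0 0 0 0 -1; -1 0 0 0 0 0 -1; -1 0 0 0 0 0 -1; -1 0 0 0 0 0 -1; -1 0 0 0 0 0 -1")

```text
t: 77.5
tcp_pos: [0.649, 0.0085, 0.0467]
tool_rot: [0.035, 0.999, -0.001, -0.007]
force: [-14.3, -6.1, 13.8]
finger_gap: 0.249
gripper_force: 43.7
```

>>> move_arm(commands="2 0 0 0 0 0 1; 4 0 0 0 0 0 1; 4 0 0 0 0 0 1; 4 0 -25 0 0 0 1; 4 0 -60 0 0 0 1")

```text
t: 78.12
tcp_pos: [0.6514, 0.0108, 0.105]
tool_rot: [0.035, 0.999, 0.0, -0.001]
force: [-0.1, -0.2, 0.0]
finger_gap: 1.002
gripper_force: 0.0
```

>>> move_arm(commands="20 0 -40 0 0 0 1; 60 0 -80 0 0 0 1; 110 5 -100 0 0 0 1; 160 10 -100 0 0 0 1; 200 10 -100 0 0 0 1")

```text
t: 78.75
tcp_pos: [0.4515, 0.035, 0.2062]
tool_rot: [0.034, 0.999, 0.0, 0.0]
force: [-0.3, -0.5, -0.6]
finger_gap: 1.003
gripper_force: 0.0
```

Run:
```python
from h import *
plan()
T=snapshot("top");S=snapshot("scene");T5,S5=pickle.load(open("t5.pkl","rb"))
pickle.dump((T,S),open("t11.pkl","wb"))
for n,X,Y in(("first",T5,S5),("now",T,S)):
    print(n,blobs(X,(8,90,110),(30,255,255),4,(216,142,235,166)),blobs(Y,(8,90,90),(30,255,255),4,(284,205,304,228)))
d=np.abs(T["image"][125:170,185:268].astype(int)-T5["image"][125:170,185:268]).sum(2)
print("diff px>60 in tray-front area:",(d>60).sum(),np.argwhere(d>60)[:12].tolist())
print(blobs(T,(45,90,30),(85,255,255)),blobs(T,(98,90,30),(125,255,255)))
```

```text
t 78.75 tcp [451.5  35.  206.2] psi 176.1 F [-0.3 -0.5 -0.6] gap 1.003 gf 0.0 q6 -1.67
first [(54, [223.65, 155.93], [220, 153, 9, 7])] [(143, [296.15, 208.84], [284, 205, 20, 12])]
now [(56, [223.66, 155.88], [220, 153, 9, 7])] [(143, [296.15, 208.84], [284, 205, 20, 12])]
diff px>60 in tray-front area: 189 [[0, 1], [0, 2], [0, 4], [0, 7], [0, 9], [0, 11], [0, 15], [0, 17], [0, 18], [0, 20], [0, 21], [0, 22]]
[(253, [125.26, 180.07], [116, 172, 19, 17])] [(274, [127.33, 212.67], [118, 204, 20, 18]), (167, [97.92, 182.76], [87, 173, 21, 20]), (120, [95.96, 213.04], [91, 208, 11, 11])]
```

```bash
python3 -c "
from station import ticket
print(ticket.sign_off())"
```

```text
the job is handed in; nothing more can be done
None
```

The job is done and handed in: I recorded the can, round box and tea jar, stood each upright in its own well, and pushed the empty tray fully home.

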